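# Get the oil filter out from behind the cans

## Task

The new oil filter stands behind the spray can and the square tin in the bench caddy. First stand both of them in the side tray, then fetch the filter and stand it in the middle of the round drip dish, and only then put the can back in the middle of the round pad and the tin back in the middle of the square pad, its sides in line with the pad's. Set each thing down upright and let go of it, do not drop it or tip it, and leave the grease tub and the bearing in the caddy where they are.

Things in the scene. Friction and masses are not known exactly. Their poses are not given: they have to be found in the camera images.
- can_mid (a point): Spray can, round, bare aluminium with a paper band and a narrower grey cap, 145 mm high overall; straight side 58 mm in diameter from the bottom up to 120 mm, then a shoulder and a cap 38 mm in diameter. 0.35 kg (+-30 %). The point is on its axis half-way up, 72.5 mm above its bottom. z points up along the axis. It starts standing on the round pad.
- tin_mid (a point): Square steel tin with a paper band and a small black screw cap, 56 x 56 mm, 130 mm high and 142 mm with the cap. 0.5 kg (+-30 %). The point is on its centre line, 65 mm above its bottom. z up, x and y square to its sides. It starts standing on the square pad, within 0.1 rad of square to it.
- filter_mid (a point): New oil filter: plain white painted metal cylinder with shallow grey ribs near the top, 60 mm in diameter, 80 mm high. 0.35 kg (+-30 %). The point is on its axis half-way up, 40 mm above its bottom. It starts upright on the caddy floor, behind (as seen from the robot, caddy's +x side of) the gap between can and tin, about 10 mm clear of them; both are taller than it and leave no room for a gripper.
- round_pad: Round black rubber pad, 80 mm in diameter, 3 mm thick, fixed on the caddy floor: the spray can's place. Origin at the centre of its underside.
- square_pad: Square black rubber pad, 80 x 80 mm, 3 mm thick, fixed on the caddy floor: the tin's place. Origin at the centre of its underside, x and y square to its sides. The two pads lie side by side along the caddy's y, about 110 mm between centres.
- tray: Side tray: low open steel tray for things put aside, 170 mm (x) by 220 mm (y) outside, 20 mm high, walls 4 mm, floor 4 mm thick, fixed. Empty at the start. Origin at the centre of its underside. Either left or right of the caddy.
- dish: Round drip dish of dark steel, 120 mm across the rim, inner floor about 105 mm across and 4 mm above the bench, rim 12 mm high, fixed. Origin at the centre of its underside. On the other side of the caddy from the tray.
- caddy: Blue sheet-steel bench caddy, 170 mm (x, depth) by 276 mm (y, width), fixed; floor 6 mm thick, back wall (+x side) 50 mm high, side lips 20 mm high, open to the front (-x). Origin at the centre of its underside. Nothing in it is taller than the can.
- tub: Small white grease tub with grey lid, 45 mm in diameter, 46 mm high, in a rear corner of the caddy about 100 mm to one side of the filter. Not to be moved. Origin at the centre of its underside.
- bearing: Steel ring bearing lying flat, 44 mm in outer diameter, 16 mm high, in the other rear corner of the caddy. Not to be moved. Origin at the centre of its underside.
There are look-alikes about, which are no part of the job. Leave any pink or yellow look-alike of the part that bears filter_mid alone.

How it is judged:
By the outcome, as a careful person would: the job done as asked, in the order asked, and still so for the second after the job is handed in, with the robot touching nothing.
It also fails if it takes over 133 s, if anything falls off the work surface, if the arm or the gripper's body presses on something with over 40 N, if the wrist force passes 120 N, or if a joint passes its speed limit or range.

## Robot

A 6-joint arm with a two-finger parallel gripper is mounted at the origin on the work surface. World frame = base frame: x ahead of the robot, y to its left, z up, the work surface at z = 0. Lengths are in m, angles in rad, forces in N, time in s.
With the tool pointing down it reaches from about 0.35 to 0.875 m from the base axis. Payload 15.5 kg.
Tool frame: the origin (TCP) lies on the centre line of the jaws, within the pads' length; the fingertips stand 25 mm ahead of it and the grasp point (between the pads) lies 6 mm ahead of it; z points along the fingers, y is the direction in which the jaws open and shut (so a half turn about z gives the same grasp; the last joint's range is limited). The gripper opens to 85 mm and grips with 20 to 120 N. Pads are 22 mm wide; open, the fingers measure 114 mm over their backs; the gripper's body (76 mm by 85 mm) begins 54 mm behind the grasp point. The pads swing forward as they close: fully open they stand 13 mm farther back than shut.
Start: joints at [1.238, 0.494, 1.345, -0, 1.302, -0.096], TCP at [0.147, 0.608, 0.256] pointing down, gripper open.
Joint ranges: [-2.91, 2.91], [-0.82, 2.16], [0.22, 2.67], [-1.22, 4.37], [0.12, 2.79], [-3.08, 3.08]. Speed limits (rad/s): [1.89, 1.89, 2.57, 3.01, 3.01, 3.01].

## Interface

Orientations are given as a rotation vector (axis times angle).
In Python, from rig import observe, read_camera, job_done gives the robot as it stands. The module is installed in compiled form; this text tells all that it offers.
- The arm moves only by the shell command python3 -m pendant 'ROWS' [FORCE]. ROWS is JSON, a list of rows, each a list of 7 numbers: the shift along the tool's x, y, z in mm, then the turn, a rotation vector about the tool's x, y, z in degrees, then the gripper's target within -1 to 1 (fully open at 1, half-way at 0, shut at -1). A call has 1 to 20 rows; each row is the pose to reach, as a shift and turn from the pose commanded when the call began, along the tool's axes at that moment; what a row does not reach only later rows make up. A row lasts 1/12 s, in which the tool goes at most 41.7 mm and 7.16 degrees, less where a joint would pass 70% of its speed; a pose out of reach is approached as far as the arm can. A call with a gripper value outside its range is refused whole. The fingers move at their own pace and stop on an object; FORCE is the grip in N (left out, the last holds). Time passes only in rows, so rows that repeat a pose let the fingers close. It gives the time, the measured TCP pose, the force and the opening at its end, in the units of the state.
- observe(): the state, without advancing time (a new reading comes with each control period).
- read_camera(name): name is "side" or "top" or "wrist"; returns a dict with "image" (420x560x3 uint8, blue, green, red), "fx", "fy", "cx", "cy" (pixels), "eye" and "orientation" of the camera in the world. Camera axes: x right, y down, z forward; pixel columns grow to the right and rows downward; lengths in m; the calibration is good to about 2 mm. A picture is of the moment at which its call begins. There is no depth.
- job_done(): hands the job in, once; it reports no verdict.
The state is a dict: "time_s": time; "joint_positions": joint angles; "qd": joint speeds; "effort": joint torques, N m; "position": TCP position; "eef_rot": TCP orientation; "ft_force": force on the tool from outside, world axes, zero at the start; "ft_torque": the same for the moment, N m; "finger_gap": opening from 0.0 (shut) to 1.0 (fully open).
Only numpy, scipy, OpenCV 4.12 (cv2) and the standard library are available. Lean on these libraries where they do the work, as an engineer would, in place of code of your own. Each camera call takes 0.05 s, during which the arm holds its last target.

## Working session

There is one attempt and no reset: what is moved stays moved. The work goes in short steps, Python scripts to look and compute and a shell command to move; the robot and the scene stay as the last step left them, time stands still between calls to the robot, and variables do not carry over. Pictures are saved under pics/ and viewed, and the job is handed in when it is done.

```bash
mkdir -p pics; cat > h.py <<'E'
import numpy as np, cv2
from scipy.spatial.transform import Rotation as R
from rig import observe, read_camera, job_done
def cam(n,fn=None):
    c=read_camera(n)
    if fn: cv2.imwrite('pics/'+fn,c['image'])
    return c
def rot(o):
    o=np.array(o,float)
    if o.shape==(3,3): return o
    return R.from_rotvec(o).as_matrix() if o.size==3 else R.from_quat(o).as_matrix()
def ray(c,u,v):
    d=rot(c['orientation'])@np.array([(u-c['cx'])/c['fx'],(v-c['cy'])/c['fy'],1.])
    return np.array(c['eye']),d
def onz(c,u,v,z):
    e,d=ray(c,u,v); return e+d*(z-e[2])/d[2]
def proj(c,p):
    q=rot(c['orientation']).T@(np.array(p)-np.array(c['eye']))
    return np.array([c['fx']*q[0]/q[2]+c['cx'],c['fy']*q[1]/q[2]+c['cy']])
E
python3 - <<'E'
from h import *
print(observe())
for n in ['side','top','wrist']:
    c=cam(n,n+'0.png'); print(n,{k:c[k] for k in c if k!='image'})
E
```

```text
{'time_s': 0.0, 'joint_positions': array([ 1.23848960e+00,  4.94191672e-01,  1.34614533e+00,  2.54894881e-05,
        1.30246643e+00, -9.55045982e-02]), 'qd': array([-7.43579858e-04,  3.36728739e-06, -5.05363242e-04,  1.79109582e-03,
       -4.49981227e-04,  1.07977688e-03]), 'effort': array([-4.16714567e-03, -8.82132554e+01, -3.83861125e+01, -4.70025152e-04,
        1.02498897e-02, -1.89554834e-05]), 'position': array([0.14650746, 0.60725068, 0.25569014]), 'eef_rot': array([-3.71076731e-01, -3.11931680e+00,  1.85017659e-03]), 'ft_force': array([-0.10803588, -0.13740657, -0.18551803]), 'ft_torque': array([0.01380826, 0.00190042, 0.01655375]), 'finger_gap': 1.0018011834715974}
side {'fx': 517.3778245660232, 'fy': 517.3778245660232, 'cx': 286.28630722990675, 'cy': 210.2737516959082, 'eye': array([ 0.44313102, -0.95270317,  0.69070522]), 'orientation': array([-2.1363475 ,  0.13434985, -0.03942226])}
top {'fx': 447.2113336495458, 'fy': 447.2113336495458, 'cx': 274.21178678805296, 'cy': 214.98827250259, 'eye': array([0.48072082, 0.01262005, 1.06391692]), 'orientation': array([-2.21132211,  2.19155913, -0.1010742 ])}
wrist {'fx': 376.2229823484347, 'fy': 376.2229823484347, 'cx': 275.6046255710321, 'cy': 205.67892465524486, 'eye': array([0.06829171, 0.62607523, 0.37339661]), 'orientation': array([2.25719925, 1.77862767, 0.28503783])}
```

View pics/top0.png

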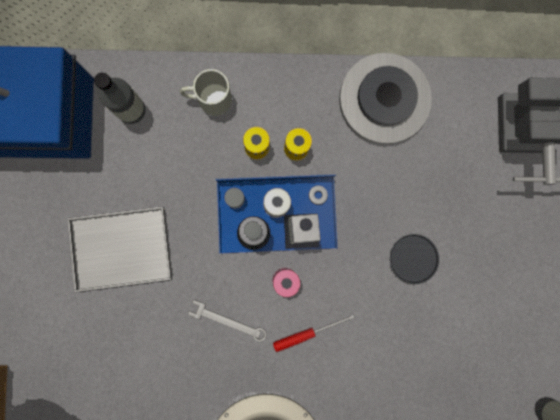

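View pics/side0.png

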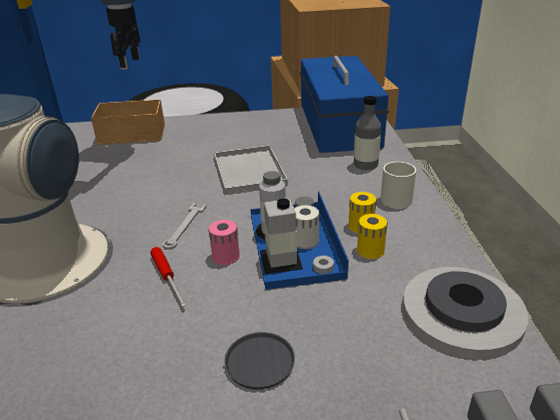

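View pics/wrist0.png

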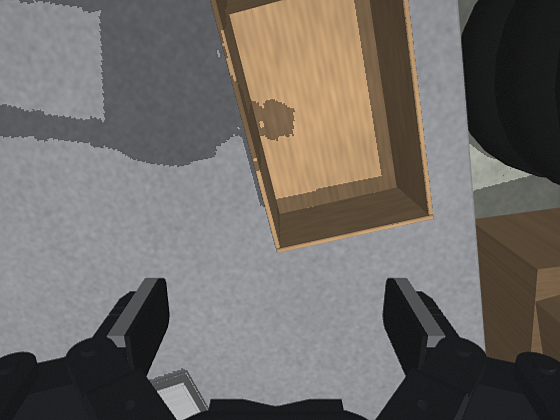

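Top view: can (253,232), tin (304,229), filter candidate in the caddy (277,202), tub (235,198), bearing (318,194), tray (120,250), dish (414,259). Candidates for the filter are: white (277,202) in the caddy, pink (287,283), yellow (257,140) and (298,141). I choose the white one by description and will check it in a crop.

```bash
python3 - <<'E'
from h import *
c=cam('top'); s=cam('side')
a=cv2.resize(c['image'][160:270,200:350],None,fx=5,fy=5,interpolation=cv2.INTER_CUBIC)
cv2.imwrite('pics/topcrop.png',a)
a=cv2.resize(s['image'][160:300,210:360],None,fx=4,fy=4,interpolation=cv2.INTER_CUBIC)
cv2.imwrite('pics/sidecrop.png',a)
# dish, tray
for n,(u,v,z) in dict(can=(253,232,.154),tin=(304,229,.14),filt=(277,202,.086),tub=(235,198,.05),bearing=(318,194,.02),dish=(414,259,.012),pink=(287,283,.08),tray=(120,250,.02)).items(): print(n,onz(c,u,v,z).round(3))
for p in [(71,215),(164,209),(170,281),(77,291)]: print('tray corner',onz(c,*p,.02).round(3))
E
```

```text
can [0.505 0.031 0.154]
tin [ 0.512 -0.074  0.14 ]
filt [ 0.573 -0.02   0.086]
tub [0.584 0.075 0.05 ]
bearing [ 0.599 -0.118  0.02 ]
dish [ 0.448 -0.347  0.012]
pink [ 0.396 -0.043  0.08 ]
tray [0.464 0.34  0.02 ]
tray corner [0.544 0.454 0.02 ]
tray corner [0.56  0.241 0.02 ]
tray corner [0.394 0.223 0.02 ]
tray corner [0.37  0.434 0.02 ]
```

View pics/topcrop.png

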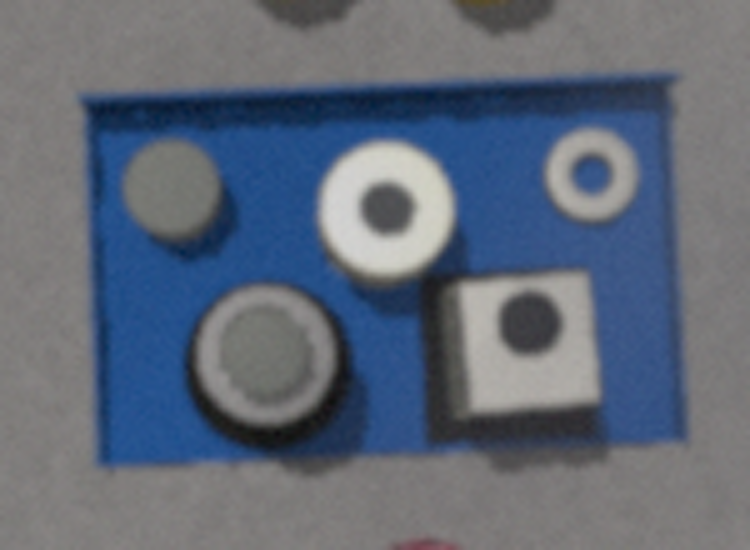

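View pics/sidecrop.png

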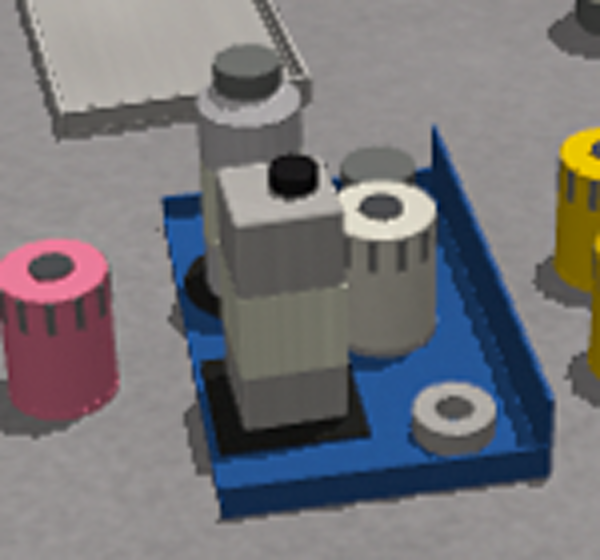

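The crop confirms it: the white filter with grey ribs stands inside the caddy. Pink and yellow are outside it. Next I'll measure more precisely.

```bash
python3 - <<'E'
from h import *
c=cam('top'); 
f=lambda x,y:(200+x/5-.4,160+y/5-.4)
def P(n,x,y,z): 
    p=onz(c,*f(x,y),z); print(n,p.round(4)); return p
P('can shoulder',265,355,.129); P('can cap',266,352,.154)
q=[P('tin',x,y,.139) for x,y in [(455,280),(590,270),(602,405),(467,418)]]
print('tin c',np.mean(q,0), 'sizes',[np.linalg.norm(q[i]-q[i-1]).round(4) for i in range(4)], [np.degrees(np.arctan2(*(q[i]-q[i-1])[:2][::-1])).round(1) for i in range(4)])
P('filter top',387,208,.086)
P('tub',172,190,.052);P('bearing',591,175,.022)
a=P('bw',82,100,.05);b=P('bw',678,78,.05); d=a-b; print('caddy yaw',np.degrees(np.arctan2(-d[0],d[1])),np.linalg.norm(d))
a=P('fl',103,463,.02);b=P('fr',686,440,.02); d=a-b; print('caddy yaw',np.degrees(np.arctan2(-d[0],d[1])),np.linalg.norm(d))
P('sqpad bl',427,440,.009)
im=c['image']; g=cv2.cvtColor(im,cv2.COLOR_BGR2GRAY)
m=(g<70).astype(np.uint8); m[:, :380]=0;m[:,450:]=0;m[:225]=0;m[300:]=0
k=max(cv2.findContours(m,cv2.RETR_EXTERNAL,cv2.CHAIN_APPROX_NONE)[0],key=cv2.contourArea); e=cv2.minEnclosingCircle(k); print('dish',e,onz(c,*e[0],.012),e[1]*1.05/447*2, cv2.fitEllipse(k))
print('cam axes\n',rot(cam('wrist')['orientation']).round(3))
E
```

```text
can shoulder [0.5083 0.0324 0.129 ]
can cap [0.5088 0.0315 0.154 ]
tin [ 0.5399 -0.0462  0.139 ]
tin [ 0.5446 -0.1024  0.139 ]
tin [ 0.4886 -0.1075  0.139 ]
tin [ 0.4827 -0.0515  0.139 ]
tin c [ 0.51392845 -0.07691136  0.139     ] sizes [np.float64(0.0574), np.float64(0.0564), np.float64(0.0562), np.float64(0.0563)] [np.float64(5.3), np.float64(-85.2), np.float64(-174.8), np.float64(95.9)]
filter top [ 0.5746 -0.0195  0.086 ]
tub [0.5851 0.077  0.052 ]
bearing [ 0.5974 -0.1174  0.022 ]
bw [0.626  0.1186 0.05  ]
bw [ 0.6394 -0.1538  0.05  ]
caddy yaw 2.8266259594168406 0.27278448867321725
fl [0.4608 0.1093 0.02  ]
fr [ 0.4736 -0.1624  0.02  ]
caddy yaw 2.6940086218759043 0.2719373582262362
sqpad bl [ 0.4725 -0.0417  0.009 ]
dish ((413.7569580078125, 258.8343505859375), 24.45604705810547) [ 0.44845924 -0.34631679  0.012     ] 0.11489418080989147 ((413.93280029296875, 258.8322448730469), (46.95823669433594, 48.1068229675293), 169.24497985839844)
cam axes
 [[ 0.234  0.923  0.307]
 [ 0.972 -0.222 -0.076]
 [-0.002  0.316 -0.949]]
```

```bash
cat >> h.py <<'E'
def Rt(psi):
    p=np.radians(psi); return np.array([[-np.cos(p),-np.sin(p),0],[-np.sin(p),np.cos(p),0],[0,0,-1.]])
def go(*wps):
    "each wp (x,y,z,psi) -> row from the current measured pose"
    o=observe(); R0=rot(o['eef_rot']); p0=np.array(o['position'])
    y=R0[:,1]; print('now',p0.round(4),'psi',np.degrees(np.arctan2(-y[0],y[1])).round(2),'gap',round(o['finger_gap'],3),'t',round(o['time_s'],2),'F',np.array(o['ft_force']).round(1))
    for w in wps:
        s=R0.T@(np.array(w[:3])-p0)*1000; r=np.degrees(R.from_matrix(R0.T@Rt(w[3])).as_rotvec())
        print(w,'->',s.round(1),r.round(2))
E
python3 -c "
from h import *
go((.508,.032,.27,2.8))"
```

```text
now [0.1466 0.6075 0.2561] psi -13.57 gap 1.001 t 0.35 F [ 1.  -0.4  0.4]
(0.508, 0.032, 0.27, 2.8) -> [-486.3 -474.6  -13.7] [ -0.02  -0.   -16.37]
```

```bash
python3 -m pendant '[[-30,-30,-14,0,0,-2,1],[-80,-78,-14,0,0,-6,1],[-486,-475,-14,0,0,-16.4,1],[-486,-475,-14,0,0,-16.4,1],[-486,-475,-14,0,0,-16.4,1],[-486,-475,-14,0,0,-16.4,1],[-486,-475,-14,0,0,-16.4,1],[-486,-475,-14,0,0,-16.4,1],[-486,-475,-14,0,0,-16.4,1],[-486,-475,-14,0,0,-16.4,1],[-486,-475,-14,0,0,-16.4,1],[-486,-475,-14,0,0,-16.4,1],[-486,-475,-14,0,0,-16.4,1],[-486,-475,-14,0,0,-16.4,1],[-486,-475,-14,0,0,-16.4,1],[-486,-475,-14,0,0,-16.4,1],[-486,-475,-14,0,0,-16.4,1],[-486,-475,-14,0,0,-16.4,1],[-486,-475,-14,0,0,-16.4,1],[-486,-475,-14,0,0,-16.4,1]]' 40
python3 -c "
from h import *
go((.508,.032,.27,2.8))
c=cam('wrist','w1.png')
for p in [(.508,.032,.154),(.514,-.077,.139),(.5746,-.0195,.086)]: print(proj(c,p))"
```

```text
time_s: 2.02
position: [0.5071, 0.0322, 0.2702]
eef_rot: [0.078, -3.14, -0.0]
ft_force: [1.4, -0.2, -0.4]
finger_gap: 1.001
now [0.5071 0.0322 0.2702] psi 2.83 gap 1.001 t 2.02 F [ 1.4 -0.2 -0.4]
(0.508, 0.032, 0.27, 2.8) -> [-0.8 -0.3  0.2] [ 0.02 -0.03  0.03]
[276.36148192 211.0601486 ]
[119.64667731 204.72533224]
[214.27526198 254.14314737]
```

View pics/w1.png

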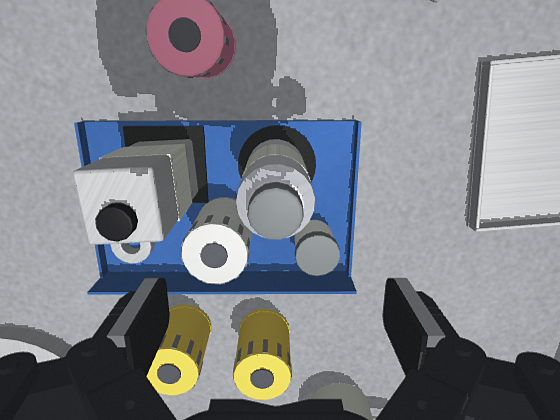

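```bash
python3 -m pendant '[[-1,0,25,0,0,0,1],[-1,0,55,0,0,0,1],[-1,0,85,0,0,0,1],[-1,0,115,0,0,0,1],[-1,0,135,0,0,0,1],[-1,0,148,0,0,0,1],[-1,0,155,0,0,0,1],[-1,0,155,0,0,0,1]]' 40
python3 -m pendant '[[0,0,0,0,0,0,-1],[0,0,0,0,0,0,-1],[0,0,0,0,0,0,-1],[0,0,0,0,0,0,-1],[0,0,0,0,0,0,-1],[0,0,0,0,0,0,-1],[0,0,0,0,0,0,-1],[0,0,0,0,0,0,-1],[0,0,0,0,0,0,-1],[0,0,0,0,0,0,-1]]' 40
python3 -c "
from h import *
cam('wrist','w2.png');go()"
```

```text
time_s: 2.73
position: [0.5077, 0.0327, 0.1144]
eef_rot: [0.08, -3.139, -0.0]
ft_force: [-0.3, -0.3, -0.3]
finger_gap: 0.999
time_s: 3.57
position: [0.5091, 0.032, 0.1165]
eef_rot: [-0.078, 3.139, 0.0]
ft_force: [-1.9, 2.6, 7.6]
finger_gap: 0.669
now [0.5092 0.032  0.1165] psi 2.84 gap 0.673 t 3.62 F [-1.5  2.4  7.2]
```

View pics/w2.png

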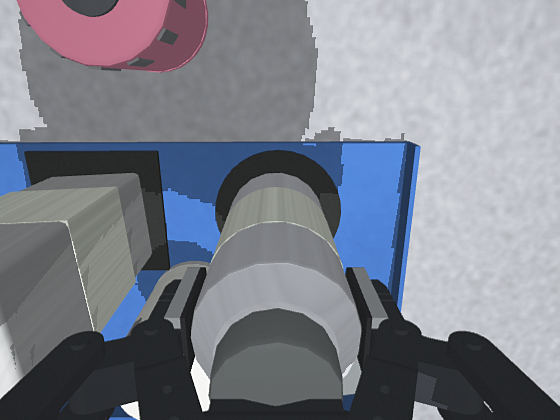

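```bash
python3 -m pendant '[[0,0,-5,0,0,0,-1],[0,0,-12,0,0,0,-1],[0,0,-24,0,0,0,-1],[0,0,-40,0,0,0,-1],[0,0,-52,0,0,0,-1],[0,0,-58,0,0,0,-1],[0,0,-60,0,0,0,-1],[0,0,-60,0,0,0,-1]]' 40
python3 -c "
from h import *
go((.4615,.39,.175,2.8),(.4615,.39,.1145,2.8))
c=cam('top','t3.png')
print(proj(c,(.4615,.39,.004)),proj(c,(.4725,.286,.004)))
s=cam('side','s3.png')"
```

```text
time_s: 4.28
position: [0.5088, 0.0318, 0.1758]
eef_rot: [-0.078, 3.14, -0.0]
ft_force: [0.0, 0.3, -2.5]
finger_gap: 0.673
now [0.5088 0.0318 0.1758] psi 2.83 gap 0.673 t 4.28 F [ 0.   0.3 -2.5]
(0.4615, 0.39, 0.175, 2.8) -> [ 29.5 360.1   0.7] [-0.01  0.06  0.03]
(0.4615, 0.39, 0.1145, 2.8) -> [ 29.6 360.1  61.2] [-0.01  0.06  0.03]
[100.46969948 250.84896781] [145.38621609 246.48821582]
```

View pics/s3.png

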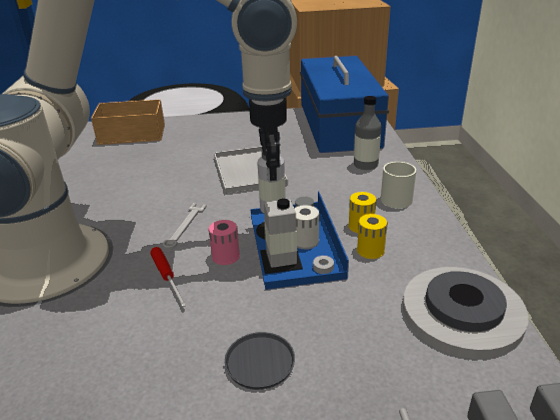

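The can is lifted about 60 mm (at about (270,185)) and nothing else has moved. Next I carry it to the tray.

```bash
python3 -m pendant '[[1,10,0,0,0,0,-1],[3,30,0,0,0,0,-1],[5,55,0,0,0,0,-1],[7,85,0,0,0,0,-1],[10,115,0,0,0,0,-1],[12,145,0,0,0,0,-1],[15,175,0,0,0,0,-1],[17,205,0,0,0,0,-1],[20,235,0,0,0,0,-1],[22,265,0,0,0,0,-1],[25,295,0,0,0,0,-1],[27,325,0,0,0,0,-1],[29,345,0,0,0,0,-1],[29.5,356,0,0,0,0,-1],[29.5,360,0,0,0,0,-1],[29.5,360,15,0,0,0,-1],[29.5,360,35,0,0,0,-1],[29.5,360,48,0,0,0,-1],[29.5,360,55,0,0,0,-1],[29.5,360,55,0,0,0,-1]]' 40
python3 -c "
from h import *
go((.4615,.39,.1115,2.8))
cam('side','s4.png'); cam('wrist','w4.png')"
```

```text
time_s: 6.05
position: [0.4608, 0.3887, 0.1187]
eef_rot: [0.076, -3.138, 0.003]
ft_force: [0.4, 0.1, -1.8]
finger_gap: 0.669
now [0.4608 0.3887 0.1187] psi 2.79 gap 0.669 t 6.05 F [ 0.4  0.1 -1.8]
(0.4615, 0.39, 0.1115, 2.8) -> [-0.8  1.2  7.2] [-0.1  -0.15 -0.01]
```

View pics/s4.png

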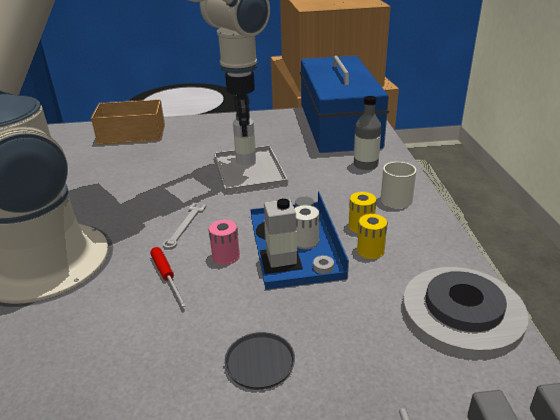

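View pics/w4.png

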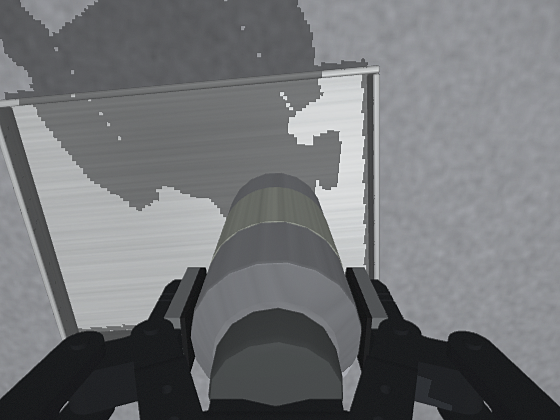

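The can hangs over the tray floor, its lower end at (276,180), inside the walls. Lower until contact, then release.

```bash
python3 -m pendant '[[0,0,3,0,0,0,-1],[0,0,5,0,0,0,-1],[0,0,6,0,0,0,-1],[0,0,7,0,0,0,-1],[0,0,7.5,0,0,0,-1],[0,0,7.5,0,0,0,-1]]' 40
```

```text
time_s: 6.65
position: [0.4613, 0.39, 0.1128]
eef_rot: [0.078, -3.141, 0.0]
ft_force: [-0.3, 1.0, -1.8]
finger_gap: 0.669
```

```bash
python3 -m pendant '[[0,0,1,0,0,0,-1],[0,0,1.5,0,0,0,-1],[0,0,1.5,0,0,0,-1]]' 40;  python3 -m pendant '[[0,0,1,0,0,0,-1],[0,0,1,0,0,0,-1],[0,0,1,0,0,0,-1]]' 40
```

```text
time_s: 6.9
position: [0.4615, 0.39, 0.1116]
eef_rot: [-0.078, 3.14, 0.0]
ft_force: [-1.4, -0.5, 3.7]
finger_gap: 0.668
time_s: 7.15
position: [0.4616, 0.3901, 0.1115]
eef_rot: [-0.078, 3.14, 0.001]
ft_force: [-4.2, -3.9, 19.1]
finger_gap: 0.67
```

```bash
python3 -m pendant '[[0,0,-1,0,0,0,-1],[0,0,-1,0,0,0,0.5],[0,0,-1,0,0,0,0.6],[0,0,-1,0,0,0,0.8],[0,0,-1,0,0,0,1],[0,0,-1,0,0,0,1],[0,0,-1,0,0,0,1],[0,0,-1,0,0,0,1],[0,0,-1,0,0,0,1]]' 40
python3 -m pendant '[[0,0,-10,0,0,0,1],[0,0,-30,0,0,0,1],[0,0,-60,0,0,0,1],[0,0,-100,0,0,0,1],[0,0,-140,0,0,0,1],[0,0,-160,0,0,0,1],[0,0,-160,0,0,0,1],[0,0,-160,0,0,0,1]]'
python3 -c "
from h import *
c=cam('wrist','w5.png')
go((.514,-.077,.27,5.3))
print(proj(c,(.4615,.39,.149)))"
```

```text
time_s: 7.9
position: [0.4614, 0.39, 0.1113]
eef_rot: [0.078, -3.141, 0.0]
ft_force: [-0.4, -0.3, 0.2]
finger_gap: 0.996
time_s: 8.57
position: [0.4617, 0.3902, 0.2733]
eef_rot: [-0.078, 3.138, 0.003]
ft_force: [-1.0, 0.1, -0.4]
finger_gap: 0.998
now [0.4612 0.3898 0.2717] psi 2.83 gap 0.996 t 8.62 F [-1.  -0.2 -0.4]
(0.514, -0.077, 0.27, 5.3) -> [ -29.7 -468.9    1.6] [ 0.02  0.03 -2.47]
[276.18560074 205.11806132]
```

View pics/w5.png

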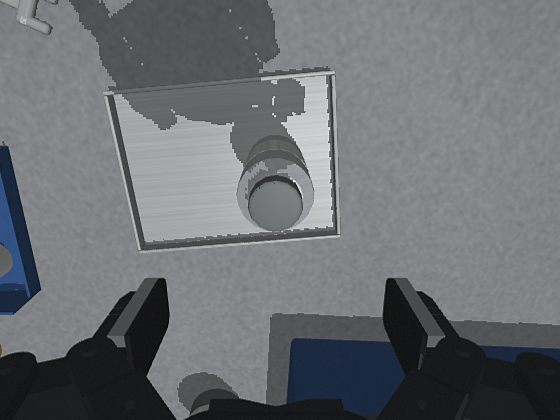

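The can stands in the tray, cap at (275,205), exactly where predicted. Next, the tin.

```bash
python3 -m pendant '[[-2,-30,2,0,0,-0.5,1],[-30,-469,2,0,0,-2.5,1],[-30,-469,2,0,0,-2.5,1],[-30,-469,2,0,0,-2.5,1],[-30,-469,2,0,0,-2.5,1],[-30,-469,2,0,0,-2.5,1],[-30,-469,2,0,0,-2.5,1],[-30,-469,2,0,0,-2.5,1],[-30,-469,2,0,0,-2.5,1],[-30,-469,2,0,0,-2.5,1],[-30,-469,2,0,0,-2.5,1],[-30,-469,2,0,0,-2.5,1],[-30,-469,2,0,0,-2.5,1],[-30,-469,2,0,0,-2.5,1],[-30,-469,2,0,0,-2.5,1],[-30,-469,2,0,0,-2.5,1]]'
python3 -c "
from h import *
c=cam('wrist','w6.png')
go((.514,-.077,.115,5.3))
print(proj(c,(.514,-.077,.139)))"
```

```text
time_s: 9.95
position: [0.5141, -0.0759, 0.2688]
eef_rot: [0.148, -3.137, -0.001]
ft_force: [-0.3, 0.6, 0.1]
finger_gap: 0.999
now [ 0.5142 -0.0759  0.269 ] psi 5.41 gap 0.996 t 10.0 F [ 0.3 -0.8  0.2]
(0.514, -0.077, 0.115, 5.3) -> [  0.2  -1.2 154. ] [ 0.02 -0.04  0.11]
[275.16470188 203.37205408]
```

View pics/w6.png

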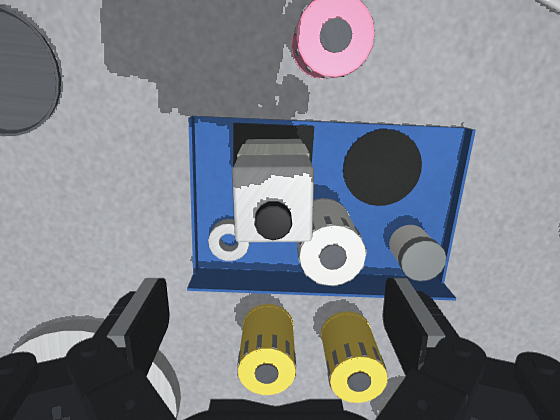

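```bash
python3 -m pendant '[[0,-1,25,0,0,0,1],[0,-1,55,0,0,0,1],[0,-1,85,0,0,0,1],[0,-1,115,0,0,0,1],[0,-1,135,0,0,0,1],[0,-1,147,0,0,0,1],[0,-1,154,0,0,0,1],[0,-1,154,0,0,0,1]]' 40
python3 -m pendant '[[0,0,0,0,0,0,-1],[0,0,0,0,0,0,-1],[0,0,0,0,0,0,-1],[0,0,0,0,0,0,-1],[0,0,0,0,0,0,-1],[0,0,0,0,0,0,-1],[0,0,0,0,0,0,-1],[0,0,0,0,0,0,-1],[0,0,0,0,0,0,-1],[0,0,0,0,0,0,-1]]' 50
python3 -m pendant '[[0,0,-5,0,0,0,-1],[0,0,-12,0,0,0,-1],[0,0,-24,0,0,0,-1],[0,0,-40,0,0,0,-1],[0,0,-52,0,0,0,-1],[0,0,-58,0,0,0,-1],[0,0,-60,0,0,0,-1],[0,0,-60,0,0,0,-1]]'
python3 -c "
from h import *
c=cam('wrist','w7.png');s=cam('side','s7.png')
go((.4725,.286,.175,5.3))"
```

```text
time_s: 10.67
position: [0.514, -0.0771, 0.1142]
eef_rot: [0.148, -3.136, -0.001]
ft_force: [-0.1, -0.3, -0.2]
finger_gap: 1.002
time_s: 11.5
position: [0.5151, -0.0779, 0.1164]
eef_rot: [-0.146, 3.136, -0.001]
ft_force: [0.2, 2.0, 5.2]
finger_gap: 0.649
time_s: 12.17
position: [0.5147, -0.078, 0.1758]
eef_rot: [-0.146, 3.137, -0.0]
ft_force: [-0.7, -0.3, -6.0]
finger_gap: 0.652
now [ 0.5143 -0.0779  0.1748] psi 5.33 gap 0.65 t 12.27 F [-0.1 -0.9 -4.8]
(0.4725, 0.286, 0.175, 5.3) -> [ 7.800e+00  3.662e+02 -1.000e-01] [ 0.01 -0.04  0.03]
```

View pics/w7.png

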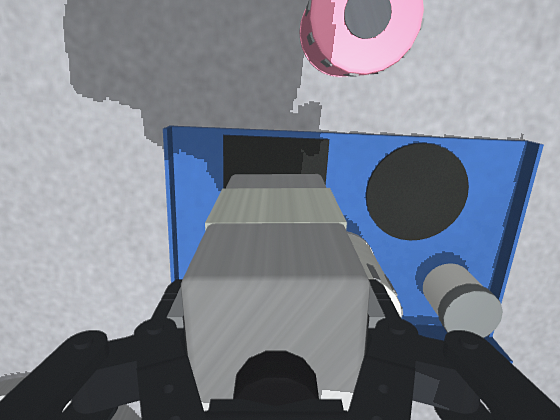

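View pics/s7.png

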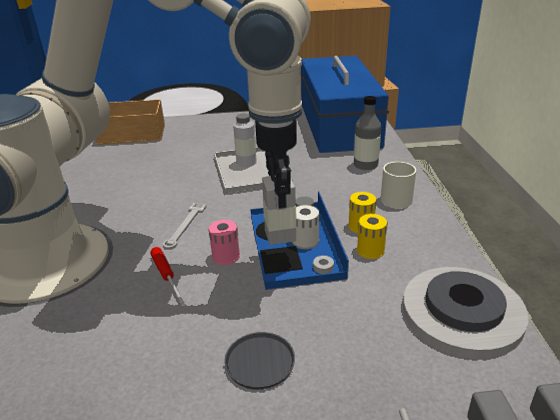

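The tin is lifted straight, its lower end at (276,180). Its rear edge would pass close to the filter, so I raise it above the filter's top first and then move across.

```bash
python3 -m pendant '[[3,0,-10,0,0,0,-1],[8,0,-25,0,0,0,-1],[12,5,-32,0,0,0,-1],[14,25,-35,0,0,0,-1],[14,50,-35,0,0,0,-1],[14,80,-35,0,0,0,-1],[13,110,-35,0,0,0,-1],[12,140,-35,0,0,0,-1],[11,170,-35,0,0,0,-1],[10,200,-35,0,0,0,-1],[9,230,-35,0,0,0,-1],[9,260,-30,0,0,0,-1],[8,290,-20,0,0,0,-1],[8,320,-10,0,0,0,-1],[8,345,0,0,0,0,-1],[8,358,0,0,0,0,-1],[8,366,0,0,0,0,-1],[8,366,15,0,0,0,-1],[8,366,35,0,0,0,-1],[8,366,35,0,0,0,-1]]'
python3 -c "
from h import *
c=cam('wrist','w8.png');s=cam('side','s8.png')
go((.4725,.286,.1115,5.3))"
```

```text
time_s: 13.93
position: [0.4714, 0.2846, 0.1383]
eef_rot: [0.146, -3.135, 0.003]
ft_force: [-1.4, -1.6, -5.5]
finger_gap: 0.644
now [0.4725 0.285  0.1407] psi 5.3 gap 0.645 t 14.03 F [ 0.6 -0.3 -4.7]
(0.4725, 0.286, 0.1115, 5.3) -> [-0.1  1.  29.2] [-0.03 -0.06 -0.  ]
```

View pics/w8.png

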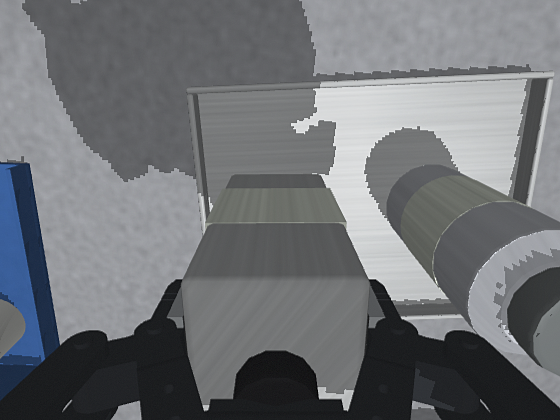

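View pics/s8.png

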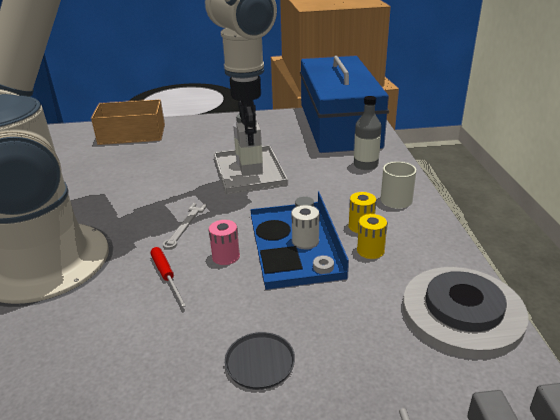

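The tin hangs inside the tray, clear of the can and the near wall. Lower it.

```bash
python3 -m pendant '[[0,1,12,0,0,0,-1],[0,1,20,0,0,0,-1],[0,1,24,0,0,0,-1],[0,1,26,0,0,0,-1],[0,1,27.5,0,0,0,-1],[0,1,27.5,0,0,0,-1]]';python3 -m pendant '[[0,0,1,0,0,0,-1],[0,0,1.5,0,0,0,-1],[0,0,1.5,0,0,0,-1]]';python3 -m pendant '[[0,0,0.7,0,0,0,-1],[0,0,0.7,0,0,0,-1]]'
```

```text
time_s: 14.53
position: [0.4726, 0.2866, 0.1129]
eef_rot: [-0.146, 3.138, 0.0]
ft_force: [-0.1, 0.5, -3.9]
finger_gap: 0.653
time_s: 14.78
position: [0.4726, 0.2868, 0.1115]
eef_rot: [-0.146, 3.138, 0.0]
ft_force: [0.6, -0.8, -4.4]
finger_gap: 0.647
time_s: 14.95
position: [0.4727, 0.2868, 0.1115]
eef_rot: [-0.146, 3.137, 0.0]
ft_force: [-3.3, -2.0, 11.3]
finger_gap: 0.649
```

Contact. Release, rise, and look.

```bash
python3 -m pendant '[[0,0,-0.6,0,0,0,-1],[0,0,-0.6,0,0,0,0.4],[0,0,-0.6,0,0,0,0.6],[0,0,-0.6,0,0,0,0.8],[0,0,-0.6,0,0,0,1],[0,0,-0.6,0,0,0,1],[0,0,-0.6,0,0,0,1],[0,0,-0.6,0,0,0,1],[0,0,-0.6,0,0,0,1]]'
python3 -m pendant '[[0,0,-10,0,0,0,1],[0,0,-30,0,0,0,1],[0,0,-60,0,0,0,1],[0,0,-100,0,0,0,1],[0,0,-140,0,0,0,1],[0,0,-160,0,0,0,1],[0,0,-160,0,0,0,1],[0,0,-160,0,0,0,1]]'
python3 -c "
from h import *
c=cam('wrist','w9.png')
go((.5,-.02,.29,2.8))
print(proj(c,(.4726,.2868,.134)))"
```

```text
time_s: 15.7
position: [0.4725, 0.2867, 0.1112]
eef_rot: [0.146, -3.138, -0.0]
ft_force: [0.5, -0.2, 0.1]
finger_gap: 1.0
time_s: 16.37
position: [0.4729, 0.2869, 0.273]
eef_rot: [-0.146, 3.135, 0.002]
ft_force: [-0.0, 0.2, -0.5]
finger_gap: 0.996
now [0.4723 0.2866 0.2716] psi 5.33 gap 0.997 t 16.42 F [ 1.  -0.5 -0.9]
(0.5, -0.02, 0.29, 2.8) -> [   0.9 -307.8  -18.4] [0.01 0.03 2.53]
[276.51788055 198.48163231]
```

View pics/w9.png

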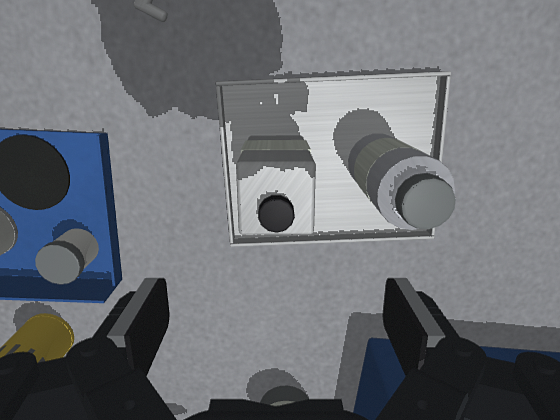

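Both stand in the tray: the tin at (276,200) and the can's cap at (425,200). Next I go above the caddy to measure the pads and the filter.

```bash
python3 -m pendant '[[0,-20,-18,0,0,0.5,1],[1,-308,-18,0,0,2.5,1],[1,-308,-18,0,0,2.5,1],[1,-308,-18,0,0,2.5,1],[1,-308,-18,0,0,2.5,1],[1,-308,-18,0,0,2.5,1],[1,-308,-18,0,0,2.5,1],[1,-308,-18,0,0,2.5,1],[1,-308,-18,0,0,2.5,1],[1,-308,-18,0,0,2.5,1],[1,-308,-18,0,0,2.5,1],[1,-308,-18,0,0,2.5,1],[1,-308,-18,0,0,2.5,1]]'
cat > pads.py <<'E'
from h import *
import sys
c=cam('wrist',sys.argv[1]); go()
im=c['image']; hsv=cv2.cvtColor(im,cv2.COLOR_BGR2HSV); 
m=((hsv[...,2]<75)&(hsv[...,1]<110)).astype(np.uint8)
m[270:]=0
m=cv2.morphologyEx(m,cv2.MORPH_OPEN,np.ones((3,3)))
for k in cv2.findContours(m,cv2.RETR_EXTERNAL,cv2.CHAIN_APPROX_NONE)[0]:
    if cv2.contourArea(k)<1500: continue
    P=np.array([onz(c,u,v,.009)[:2] for u,v in k[:,0].astype(float)],np.float32)
    print('px',cv2.boundingRect(k),'minrect',cv2.minAreaRect(P*1000),'ell',cv2.fitEllipse(P*1000))
E
python3 pads.py w10.png
```

```text
time_s: 17.5
position: [0.4999, -0.0189, 0.2889]
eef_rot: [0.08, -3.14, -0.0]
ft_force: [-1.1, 0.4, 0.1]
finger_gap: 0.994
now [ 0.5   -0.019  0.289] psi 2.93 gap 1.001 t 17.55 F [ 0.6  0.8 -0.2]
px (287, 133, 74, 72) minrect ((507.6054992675781, 32.32900619506836), (78.1407699584961, 78.89096069335938), 2.9634432792663574) ell ((507.85009765625, 32.09635543823242), (78.0182113647461, 78.50259399414062), 151.30104064941406)
px (180, 133, 77, 73) minrect ((514.0107421875, -80.35659790039062), (79.34086608886719, 79.70218658447266), 2.9636971950531006) ell ((514.1300659179688, -80.32365417480469), (92.84925079345703, 93.27586364746094), 127.777099609375)
```

View pics/w10.png

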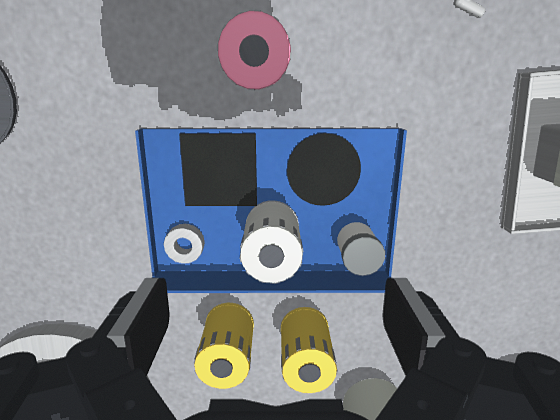

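```bash
python3 - <<'E'
from h import *
c=cam('wrist'); im=c['image']; hsv=cv2.cvtColor(im,cv2.COLOR_BGR2HSV)
m=((hsv[...,2]>215)&(hsv[...,1]<40)).astype(np.uint8); n=np.zeros_like(m); n[215:290,230:310]=m[215:290,230:310]
k=max(cv2.findContours(n,cv2.RETR_EXTERNAL,cv2.CHAIN_APPROX_NONE)[0],key=cv2.contourArea)
P=np.array([onz(c,u,v,.086)[:2] for u,v in k[:,0].astype(float)],np.float32)*1000
print(cv2.boundingRect(k),cv2.minEnclosingCircle(P),cv2.fitEllipse(P))
go((.574,-.019,.2,2.8),(.574,-.019,.062,2.8))
E
```

```text
(241, 227, 61, 55) ((574.6441650390625, -20.320554733276367), 28.814720153808594) ((574.5830688476562, -20.256534576416016), (56.037174224853516, 56.81742477416992), 22.501806259155273)
now [ 0.5    -0.0191  0.289 ] psi 2.92 gap 1.002 t 17.6 F [ 0.1  0.2 -0.2]
(0.574, -0.019, 0.2, 2.8) -> [-73.9  -3.7  89. ] [ 0.01 -0.02  0.12]
(0.574, -0.019, 0.062, 2.8) -> [-73.9  -3.7 227. ] [ 0.01 -0.02  0.12]
```

```bash
python3 -m pendant '[[-20,-1,10,0,0,0,1],[-50,-3,25,0,0,0,1],[-74.5,-5,50,0,0,0,1],[-74.5,-5,80,0,0,0,1],[-74.5,-5,110,0,0,0,1],[-74.5,-5,140,0,0,0,1],[-74.5,-5,170,0,0,0,1],[-74.5,-5,195,0,0,0,1],[-74.5,-5,212,0,0,0,1],[-74.5,-5,222,0,0,0,1],[-74.5,-5,227,0,0,0,1],[-74.5,-5,227,0,0,0,1]]' 40
python3 -m pendant '[[0,0,0,0,0,0,-1],[0,0,0,0,0,0,-1],[0,0,0,0,0,0,-1],[0,0,0,0,0,0,-1],[0,0,0,0,0,0,-1],[0,0,0,0,0,0,-1],[0,0,0,0,0,0,-1],[0,0,0,0,0,0,-1],[0,0,0,0,0,0,-1],[0,0,0,0,0,0,-1]]' 40
python3 -m pendant '[[0,0,-5,0,0,0,-1],[0,0,-12,0,0,0,-1],[0,0,-24,0,0,0,-1],[0,0,-40,0,0,0,-1],[0,0,-60,0,0,0,-1],[0,0,-80,0,0,0,-1],[0,0,-95,0,0,0,-1],[0,0,-100,0,0,0,-1],[0,0,-100,0,0,0,-1]]'
python3 -c "
from h import *
c=cam('wrist','w11.png');s=cam('side','s11.png')
go((.448,-.3465,.16,2.8),(.448,-.3465,.0645,2.8))"
```

```text
time_s: 18.6
position: [0.5747, -0.021, 0.0617]
eef_rot: [0.078, -3.14, -0.0]
ft_force: [-0.4, 0.7, -0.3]
finger_gap: 1.0
time_s: 19.43
position: [0.5756, -0.0213, 0.0635]
eef_rot: [-0.078, 3.138, -0.0]
ft_force: [-0.4, 1.7, 5.3]
finger_gap: 0.691
time_s: 20.18
position: [0.5754, -0.0215, 0.1639]
eef_rot: [-0.078, 3.138, -0.001]
ft_force: [0.5, 0.2, -3.3]
finger_gap: 0.695
now [ 0.5745 -0.0214  0.1619] psi 2.83 gap 0.696 t 20.28 F [ 0.   0.3 -2.8]
(0.448, -0.3465, 0.16, 2.8) -> [ 142.4 -318.5    1.9] [ 0.   -0.02  0.03]
(0.448, -0.3465, 0.0645, 2.8) -> [ 142.3 -318.5   97.4] [ 0.   -0.02  0.03]
```

View pics/w11.png

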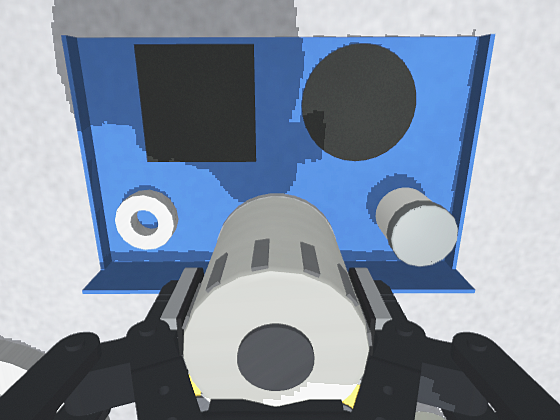

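View pics/s11.png

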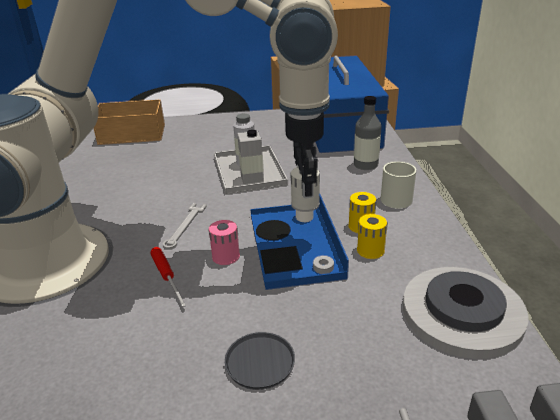

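The filter is gripped and lifted clear. Both pads are fully visible: square at (196,102), round at (359,101). I go part-way to the dish and measure it from the wrist.

```bash
python3 -m pendant '[[5,-12,0,0,0,0,-1],[15,-35,0,0,0,0,-1],[30,-65,0,0,0,0,-1],[45,-95,0,0,0,0,-1],[60,-125,0,0,0,0,-1],[75,-155,0,0,0,0,-1],[90,-185,0,0,0,0,-1],[105,-210,0,0,0,0,-1],[120,-225,0,0,0,0,-1],[130,-230,0,0,0,0,-1],[130,-230,0,0,0,0,-1],[130,-230,0,0,0,0,-1]]'
python3 pads.py w12.png
python3 -c "
from h import *
c=cam('top')
go()"
```

```text
time_s: 21.28
position: [0.4557, -0.2573, 0.1617]
eef_rot: [0.076, -3.14, -0.002]
ft_force: [0.8, 0.2, -2.5]
finger_gap: 0.693
now [ 0.4563 -0.257   0.1618] psi 2.82 gap 0.694 t 21.33 F [-0.6 -0.7 -2.5]
px (443, 227, 109, 43) minrect ((491.7669372558594, -82.46963500976562), (36.14832305908203, 80.8449478149414), 2.7913410663604736) ell ((492.01580810546875, -81.9505615234375), (40.17158508300781, 100.64827728271484), 2.9275639057159424)
px (89, 101, 145, 153) minrect ((449.59918212890625, -339.3437805175781), (116.12611389160156, 99.23152160644531), 5.972989559173584) ell ((452.28814697265625, -347.284912109375), (107.72051239013672, 110.91785430908203), 85.08904266357422)
now [ 0.4567 -0.2568  0.1619] psi 2.87 gap 0.692 t 21.38 F [ 0.7 -0.6 -2.8]
```

View pics/w12.png

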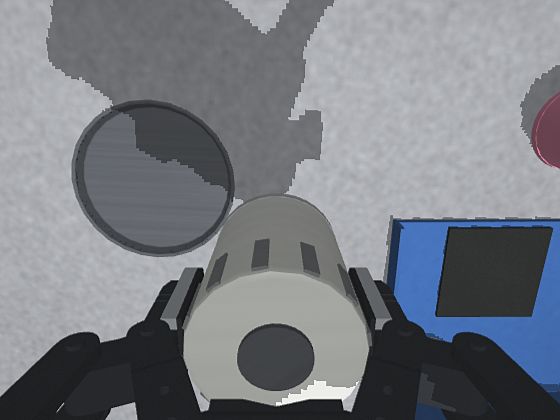

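```bash
python3 - <<'E'
from h import *
c=cam('wrist')
for p in [(72,176),(235,180),(150,99),(160,256)]: print(onz(c,*p,.012).round(4))
a=np.array([onz(c,*p,.012) for p in [(72,176),(235,180),(150,99),(160,256)]]); print(a[:2].mean(0),a[2:].mean(0),np.linalg.norm(a[0]-a[1]),np.linalg.norm(a[2]-a[3]))
go((.449,-.346,.16,2.8),(.449,-.346,.0615,2.8))
E
```

```text
[ 0.4497 -0.4069  0.012 ]
[ 0.4467 -0.2879  0.012 ]
[ 0.3925 -0.347   0.012 ]
[ 0.5112 -0.3456  0.012 ]
[ 0.4482385  -0.34736504  0.012     ] [ 0.45182302 -0.34629552  0.012     ] 0.11904386603493239 0.11870864655247546
now [ 0.4569 -0.2567  0.162 ] psi 2.89 gap 0.692 t 21.43 F [ 1.  -0.4 -4.2]
(0.449, -0.346, 0.16, 2.8) -> [ 12.3 -88.8   2. ] [ 0.01 -0.    0.09]
(0.449, -0.346, 0.0615, 2.8) -> [ 12.3 -88.8 100.5] [ 0.01 -0.    0.09]
```

```bash
python3 -m pendant '[[2,-12,0,0,0,0,-1],[4,-35,0,0,0,0,-1],[8,-60,0,0,0,0,-1],[10,-80,0,0,0,0,-1],[11,-89,0,0,0,0,-1],[11,-89.5,5,0,0,0,-1],[11,-89.5,20,0,0,0,-1],[11,-89.5,45,0,0,0,-1],[11,-89.5,68,0,0,0,-1],[11,-89.5,82,0,0,0,-1],[11,-89.5,90,0,0,0,-1],[11,-89.5,90,0,0,0,-1],[11,-89.5,90,0,0,0,-1]]'
python3 -c "
from h import *
go((.4505,-.3467,.0615,2.8))
c=cam('top','t13.png');w=cam('wrist','w13.png')
cv2.imwrite('pics/t13c.png',cv2.resize(c['image'][210:310,360:470],None,fx=5,fy=5))"
```

```text
time_s: 22.52
position: [0.45, -0.347, 0.0723]
eef_rot: [0.079, -3.14, -0.001]
ft_force: [0.0, -0.8, -2.2]
finger_gap: 0.694
now [ 0.45   -0.347   0.0723] psi 2.87 gap 0.694 t 22.52 F [ 0.  -0.8 -2.2]
(0.4505, -0.3467, 0.0615, 2.8) -> [-0.5  0.2 10.8] [ 0.02 -0.01  0.07]
```

View pics/w13.png

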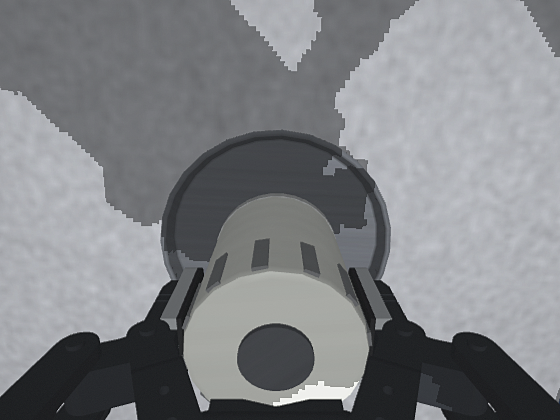

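The filter is centred sideways in the dish (rim 161–390, filter axis at 276). Lower to contact.

```bash
python3 -m pendant '[[0,0,4,0,0,0,-1],[0,0,7,0,0,0,-1],[0,0,8.5,0,0,0,-1],[0,0,9.5,0,0,0,-1],[0,0,9.5,0,0,0,-1]]';python3 -m pendant '[[0,0,1,0,0,0,-1],[0,0,1.3,0,0,0,-1],[0,0,1.3,0,0,0,-1]]';python3 -m pendant '[[0,0,0.7,0,0,0,-1],[0,0,0.7,0,0,0,-1]]'
```

```text
time_s: 23.03
position: [0.4497, -0.3474, 0.0625]
eef_rot: [0.077, -3.14, -0.0]
ft_force: [-0.6, -0.6, -4.1]
finger_gap: 0.692
time_s: 23.28
position: [0.4499, -0.3475, 0.0616]
eef_rot: [-0.078, 3.14, -0.0]
ft_force: [-0.5, 0.8, 0.4]
finger_gap: 0.69
time_s: 23.45
position: [0.45, -0.3475, 0.0615]
eef_rot: [-0.078, 3.14, -0.001]
ft_force: [-1.8, 3.4, 14.1]
finger_gap: 0.694
```

```bash
python3 -m pendant '[[0,0,-0.6,0,0,0,-1],[0,0,-0.6,0,0,0,0.5],[0,0,-0.6,0,0,0,0.65],[0,0,-0.6,0,0,0,0.8],[0,0,-0.6,0,0,0,1],[0,0,-0.6,0,0,0,1],[0,0,-0.6,0,0,0,1],[0,0,-0.6,0,0,0,1],[0,0,-0.6,0,0,0,1]]'
python3 -m pendant '[[0,0,-10,0,0,0,1],[0,0,-30,0,0,0,1],[0,0,-60,0,0,0,1],[0,0,-100,0,0,0,1],[0,0,-140,0,0,0,1],[0,0,-180,0,0,0,1],[0,0,-208,0,0,0,1],[0,0,-208,0,0,0,1],[0,0,-208,0,0,0,1]]'
python3 - <<'E'
from h import *
c=cam('wrist','w14.png');t=cam('top')
cv2.imwrite('pics/t14c.png',cv2.resize(t['image'][210:310,360:470],None,fx=5,fy=5,interpolation=cv2.INTER_CUBIC))
go((.4615,.39,.28,2.8))
E
```

```text
time_s: 24.2
position: [0.4498, -0.3474, 0.0613]
eef_rot: [0.078, -3.141, -0.0]
ft_force: [-0.0, 0.1, -0.7]
finger_gap: 1.003
time_s: 24.95
position: [0.4502, -0.3478, 0.2716]
eef_rot: [-0.078, 3.138, -0.004]
ft_force: [0.1, -0.3, -1.1]
finger_gap: 1.003
now [ 0.4493 -0.347   0.2689] psi 2.83 gap 0.995 t 25.05 F [ 0.2  0.6 -0.4]
(0.4615, 0.39, 0.28, 2.8) -> [-48.6 735.5 -10.6] [ 0.04 -0.04  0.03]
```

View pics/w14.png

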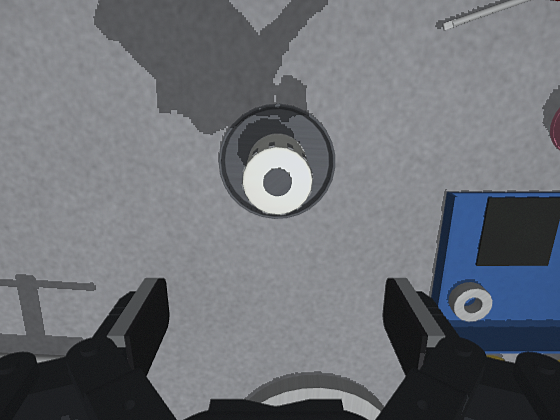

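View pics/t14c.png

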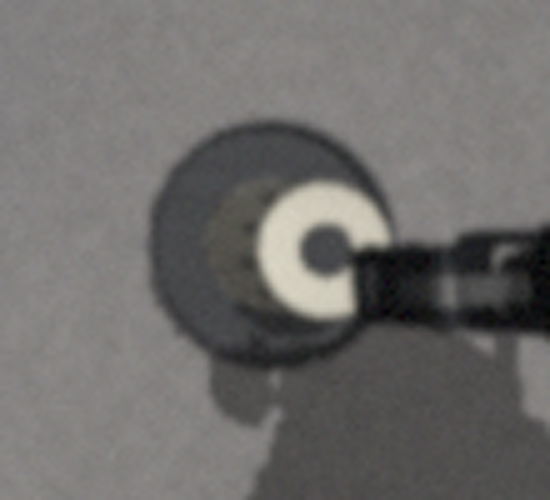

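```bash
python3 - <<'E'
from h import *
c=cam('wrist')
hsv=cv2.cvtColor(c['image'],cv2.COLOR_BGR2HSV)
def fit(m,box,z):
    n=np.zeros_like(m); x0,y0,x1,y1=box; n[y0:y1,x0:x1]=m[y0:y1,x0:x1]
    k=max(cv2.findContours(n,cv2.RETR_EXTERNAL,cv2.CHAIN_APPROX_NONE)[0],key=cv2.contourArea)
    P=np.array([onz(c,u,v,z)[:2] for u,v in k[:,0].astype(float)],np.float32)*1000
    print(cv2.boundingRect(k),cv2.fitEllipse(P))
fit(((hsv[...,2]>190)&(hsv[...,1]<40)).astype(np.uint8),(235,140,320,222),.084)
a=[(219,160),(335,160),(276,103),(277,219)]
q=np.array([onz(c,*p,.012) for p in a]);print(q.round(4),q[:2].mean(0),q[2:].mean(0))
fl=[(228,160),(326,160)]
E
```

```text
(241, 150, 69, 67) ((450.07037353515625, -348.0436096191406), (56.24379348754883, 56.328269958496094), 3.3388588428497314)
[[ 0.4475 -0.4051  0.012 ]
 [ 0.4417 -0.2883  0.012 ]
 [ 0.3892 -0.3505  0.012 ]
 [ 0.5079 -0.3434  0.012 ]] [ 0.44457536 -0.34667616  0.012     ] [ 0.44854336 -0.34694992  0.012     ]
```

The filter stands centred in the dish, about 1.5–2 mm off by the wrist view. Back to the can.

```bash
python3 -m pendant '[[-2,30,-11,0,0,0,1],[-5,70,-11,0,0,0,1],[-49,735,-11,0,0,0,1],[-49,735,-11,0,0,0,1],[-49,735,-11,0,0,0,1],[-49,735,-11,0,0,0,1],[-49,735,-11,0,0,0,1],[-49,735,-11,0,0,0,1],[-49,735,-11,0,0,0,1],[-49,735,-11,0,0,0,1],[-49,735,-11,0,0,0,1],[-49,735,-11,0,0,0,1],[-49,735,-11,0,0,0,1],[-49,735,-11,0,0,0,1],[-49,735,-11,0,0,0,1],[-49,735,-11,0,0,0,1],[-49,735,-11,0,0,0,1],[-49,735,-11,0,0,0,1],[-49,735,-11,0,0,0,1],[-49,735,-11,0,0,0,1]]'
python3 -c "
from h import *
go((.4615,.39,.27,2.8),(.4615,.39,.1105,2.8))"
```

```text
time_s: 26.77
position: [0.4615, 0.3905, 0.2784]
eef_rot: [0.082, -3.138, 0.002]
ft_force: [0.9, -0.1, -0.1]
finger_gap: 1.002
now [0.4615 0.3905 0.2784] psi 2.99 gap 1.002 t 26.77 F [ 0.9 -0.1 -0.1]
(0.4615, 0.39, 0.27, 2.8) -> [-0.  -0.5  8.4] [-0.09 -0.14  0.19]
(0.4615, 0.39, 0.1105, 2.8) -> [ -0.4  -0.3 167.9] [-0.09 -0.14  0.19]
```

```bash
python3 -m pendant '[[0,0,20,0,0,0,1],[0,0,50,0,0,0,1],[0,0,85,0,0,0,1],[0,0,120,0,0,0,1],[0,0,145,0,0,0,1],[0,0,160,0,0,0,1],[0,0,168,0,0,0,1],[0,0,168,0,0,0,1]]' 40
python3 -m pendant '[[0,0,0,0,0,0,-1],[0,0,0,0,0,0,-1],[0,0,0,0,0,0,-1],[0,0,0,0,0,0,-1],[0,0,0,0,0,0,-1],[0,0,0,0,0,0,-1],[0,0,0,0,0,0,-1],[0,0,0,0,0,0,-1],[0,0,0,0,0,0,-1],[0,0,0,0,0,0,-1]]' 40
python3 -m pendant '[[0,0,-5,0,0,0,-1],[0,0,-12,0,0,0,-1],[0,0,-24,0,0,0,-1],[0,0,-45,0,0,0,-1],[0,0,-70,0,0,0,-1],[0,0,-95,0,0,0,-1],[0,0,-120,0,0,0,-1],[0,0,-145,0,0,0,-1],[0,0,-165,0,0,0,-1],[0,0,-177,0,0,0,-1],[0,0,-180,0,0,0,-1],[0,0,-180,0,0,0,-1]]'
python3 -c "
from h import *
go((.508,.032,.29,2.8),(.508,.032,.1165,2.8))
s=cam('side','s15.png')"
```

```text
time_s: 27.43
position: [0.4616, 0.3874, 0.1104]
eef_rot: [0.076, -3.137, 0.004]
ft_force: [1.0, -1.2, 0.7]
finger_gap: 0.997
time_s: 28.27
position: [0.463, 0.3894, 0.1137]
eef_rot: [-0.078, 3.139, 0.002]
ft_force: [-1.0, -0.8, 7.3]
finger_gap: 0.668
time_s: 29.27
position: [0.4625, 0.3891, 0.2935]
eef_rot: [-0.078, 3.139, 0.002]
ft_force: [0.9, 0.1, -2.9]
finger_gap: 0.671
now [0.4625 0.3891 0.2935] psi 2.83 gap 0.671 t 29.27 F [ 0.9  0.1 -2.9]
(0.508, 0.032, 0.29, 2.8) -> [ -27.8 -359.     3.2] [0.06 0.09 0.03]
(0.508, 0.032, 0.1165, 2.8) -> [ -27.5 -359.1  176.7] [0.06 0.09 0.03]
```

View pics/s15.png

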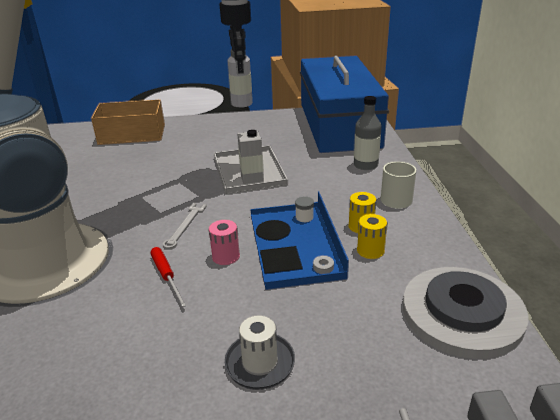

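The can is held above the tin's height (bottom at about 0.18), and the filter stands in the dish at (258,345). Next I carry the can over to the round pad.

```bash
python3 -m pendant '[[-1,-10,0,0,0,0,-1],[-3,-30,0,0,0,0,-1],[-5,-55,0,0,0,0,-1],[-7,-85,0,0,0,0,-1],[-9,-115,0,0,0,0,-1],[-11,-145,0,0,0,0,-1],[-14,-175,0,0,0,0,-1],[-16,-205,0,0,0,0,-1],[-18,-235,0,0,0,0,-1],[-20,-265,0,0,0,0,-1],[-23,-295,0,0,0,0,-1],[-25,-325,0,0,0,0,-1],[-28,-345,0,0,0,0,-1],[-28.5,-355,0,0,0,0,-1],[-28.5,-359,5,0,0,0,-1],[-28.5,-359,30,0,0,0,-1],[-28.5,-359,60,0,0,0,-1],[-28.5,-359,90,0,0,0,-1],[-28.5,-359,110,0,0,0,-1],[-28.5,-359,120,0,0,0,-1]]'
python3 -m pendant '[[0,0,15,0,0,0,-1],[0,0,25,0,0,0,-1],[0,0,28,0,0,0,-1],[0,0,28,0,0,0,-1]]'
python3 pads.py w16.png; python3 -c "
from h import *
cam('side','s16.png')"
```

```text
time_s: 30.98
position: [0.5065, 0.0328, 0.169]
eef_rot: [0.079, -3.136, -0.001]
ft_force: [-0.1, -0.6, -2.4]
finger_gap: 0.666
time_s: 31.32
position: [0.5079, 0.0323, 0.1435]
eef_rot: [0.078, -3.139, -0.0]
ft_force: [-0.9, -1.5, -2.3]
finger_gap: 0.668
now [0.5084 0.0322 0.1442] psi 2.86 gap 0.667 t 31.37 F [ 0.2  0.7 -1.9]
px (221, 146, 112, 72) minrect ((493.9256286621094, 31.742137908935547), (50.3509635925293, 78.43431854248047), 2.312685251235962) ell ((510.8500671386719, 32.520050048828125), (74.375732421875, 79.23045349121094), 92.87948608398438)
px (51, 146, 128, 109) minrect ((514.2899169921875, -79.82112884521484), (79.8393325805664, 80.33611297607422), 2.991177558898926) ell ((514.1048583984375, -79.96627807617188), (93.00088500976562, 94.29462432861328), 34.490570068359375)
```

View pics/w16.png

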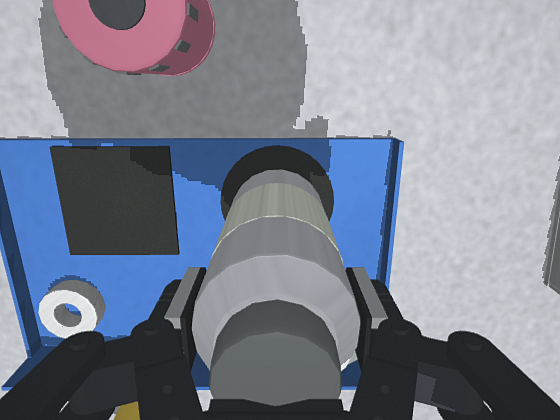

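```bash
python3 - <<'E'
from h import *
c=cam('wrist'); o=observe(); z=o['position'][2]-.1097
print(z,onz(c,277,169.5,z)+np.array([.029,.001,0]),onz(c,277,146,.009)+np.array([.04,.002,0]))
go((.5085,.032,.1187,2.8))
E
```

```text
0.03518166871516666 [0.50925452 0.03178612 0.03518167] [0.51009849 0.03232401 0.009     ]
now [0.5089 0.032  0.1449] psi 2.84 gap 0.664 t 31.47 F [ 0.5  1.  -2.3]
(0.5085, 0.032, 0.1187, 2.8) -> [ 0.4 -0.  26.2] [-0.01  0.05  0.04]
```

```bash
python3 -m pendant '[[0,0,8,0,0,0,-1],[0,0,16,0,0,0,-1],[0,0,21,0,0,0,-1],[0,0,23,0,0,0,-1],[0,0,24.5,0,0,0,-1],[0,0,24.5,0,0,0,-1]]';python3 -m pendant '[[0,0,1,0,0,0,-1],[0,0,1.3,0,0,0,-1],[0,0,1.3,0,0,0,-1]]';python3 -m pendant '[[0,0,0.8,0,0,0,-1],[0,0,0.8,0,0,0,-1]]'
```

```text
time_s: 31.97
position: [0.5085, 0.0319, 0.1194]
eef_rot: [0.078, -3.14, -0.0]
ft_force: [-0.4, -0.5, -2.9]
finger_gap: 0.666
time_s: 32.22
position: [0.5088, 0.0319, 0.1187]
eef_rot: [-0.078, 3.14, -0.0]
ft_force: [-0.9, 0.5, -0.1]
finger_gap: 0.669
time_s: 32.38
position: [0.509, 0.032, 0.1187]
eef_rot: [-0.078, 3.139, -0.0]
ft_force: [-3.7, 1.1, 17.2]
finger_gap: 0.673
```

```bash
python3 -m pendant '[[0,0,-0.8,0,0,0,-1],[0,0,-0.8,0,0,0,0.45],[0,0,-0.8,0,0,0,0.6],[0,0,-0.8,0,0,0,0.8],[0,0,-0.8,0,0,0,1],[0,0,-0.8,0,0,0,1],[0,0,-0.8,0,0,0,1],[0,0,-0.8,0,0,0,1],[0,0,-0.8,0,0,0,1]]'
python3 -m pendant '[[0,0,-10,0,0,0,1],[0,0,-30,0,0,0,1],[0,0,-60,0,0,0,1],[0,0,-100,0,0,0,1],[0,0,-140,0,0,0,1],[0,0,-160,0,0,0,1],[0,0,-160,0,0,0,1],[0,0,-160,0,0,0,1]]'
python3 -c "
from h import *
c=cam('wrist','w17.png')
go((.4725,.2865,.278,5.3))
print(proj(c,(.5085,.032,.154)))"
```

```text
time_s: 33.13
position: [0.5086, 0.0319, 0.1184]
eef_rot: [0.078, -3.141, -0.0]
ft_force: [-0.5, -0.2, -0.3]
finger_gap: 0.998
time_s: 33.8
position: [0.5089, 0.0319, 0.2802]
eef_rot: [-0.078, 3.138, -0.0]
ft_force: [0.1, -1.2, -0.0]
finger_gap: 1.002
now [0.5083 0.0319 0.2789] psi 2.84 gap 0.999 t 33.85 F [-0.1 -0.8 -0.7]
(0.4725, 0.2865, 0.278, 5.3) -> [ 23.2 256.    0.9] [-0.01  0.03 -2.46]
[277.00662425 203.78292211]
```

View pics/w17.png

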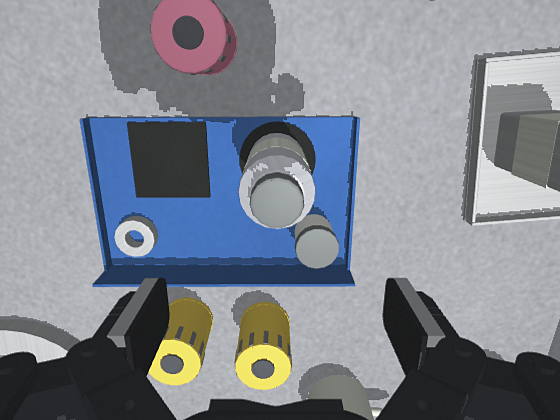

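The can stands upright on the round pad, cap at (277,203), as predicted. Now the tin.

```bash
python3 -m pendant '[[2,20,1,0,0,-0.5,1],[23,256,1,0,0,-2.5,1],[23,256,1,0,0,-2.5,1],[23,256,1,0,0,-2.5,1],[23,256,1,0,0,-2.5,1],[23,256,1,0,0,-2.5,1],[23,256,1,0,0,-2.5,1],[23,256,1,0,0,-2.5,1],[23,256,1,0,0,-2.5,1],[23,256,1,0,0,-2.5,1],[23,256,1,0,0,-2.5,1],[23,256,1,0,0,-2.5,1]]'
python3 -c "
from h import *
c=cam('wrist','w18.png')
go((.4725,.2865,.1105,5.3))"
```

```text
time_s: 34.85
position: [0.4731, 0.2854, 0.2772]
eef_rot: [0.144, -3.138, 0.001]
ft_force: [0.1, -0.3, 0.8]
finger_gap: 1.001
now [0.4732 0.2855 0.2774] psi 5.25 gap 1.001 t 34.9 F [-0.1  0.2  0.5]
(0.4725, 0.2865, 0.1105, 5.3) -> [  0.5   1.1 166.9] [-0.01 -0.02 -0.05]
```

View pics/w18.png

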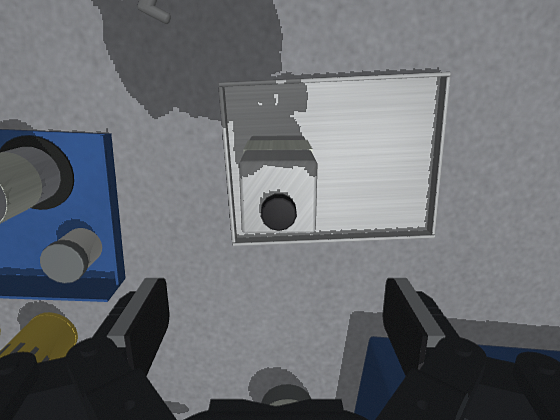

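```bash
python3 -m pendant '[[0,1,20,0,0,0,1],[0,1,50,0,0,0,1],[0,1,85,0,0,0,1],[0,1,120,0,0,0,1],[0,1,145,0,0,0,1],[0,1,160,0,0,0,1],[0,1,167,0,0,0,1],[0,1,167,0,0,0,1],[0,1,167,0,0,0,1]]' 50
python3 -m pendant '[[0,0,0,0,0,0,-1],[0,0,0,0,0,0,-1],[0,0,0,0,0,0,-1],[0,0,0,0,0,0,-1],[0,0,0,0,0,0,-1],[0,0,0,0,0,0,-1],[0,0,0,0,0,0,-1],[0,0,0,0,0,0,-1],[0,0,0,0,0,0,-1],[0,0,0,0,0,0,-1]]' 50
python3 -m pendant '[[0,0,-5,0,0,0,-1],[0,0,-12,0,0,0,-1],[0,0,-24,0,0,0,-1],[0,0,-45,0,0,0,-1],[0,0,-70,0,0,0,-1],[0,0,-95,0,0,0,-1],[0,0,-120,0,0,0,-1],[0,0,-145,0,0,0,-1],[0,0,-165,0,0,0,-1],[0,0,-182,0,0,0,-1],[0,0,-190,0,0,0,-1],[0,0,-190,0,0,0,-1]]'
python3 -c "
from h import *
go((.515,-.08,.30,2.95),(.515,-.08,.15,2.95))
s=cam('side','s19.png')"
```

```text
time_s: 35.65
position: [0.4733, 0.2873, 0.1111]
eef_rot: [-0.145, 3.138, 0.0]
ft_force: [0.8, 0.6, 0.3]
finger_gap: 0.995
time_s: 36.48
position: [0.4735, 0.2876, 0.1117]
eef_rot: [-0.146, 3.136, 0.001]
ft_force: [-0.1, -2.8, 7.9]
finger_gap: 0.653
time_s: 37.48
position: [0.4733, 0.2877, 0.3025]
eef_rot: [-0.146, 3.135, 0.002]
ft_force: [-0.1, 0.1, -6.0]
finger_gap: 0.649
now [0.4733 0.2877 0.3025] psi 5.34 gap 0.649 t 37.48 F [-0.1  0.1 -6. ]
(0.515, -0.08, 0.3, 2.95) -> [  -7.3 -370.     2.1] [0.07 0.17 2.39]
(0.515, -0.08, 0.15, 2.95) -> [  -6.9 -370.1  152.1] [0.07 0.17 2.39]
```

View pics/s19.png

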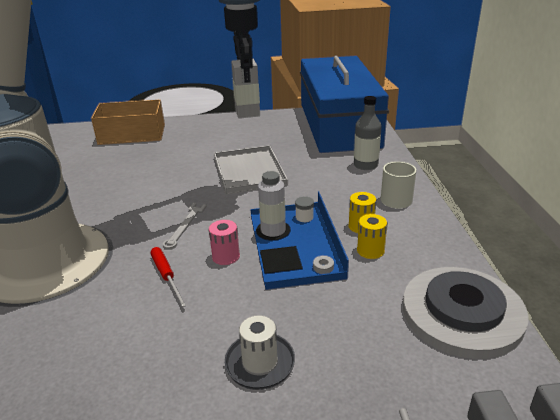

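```bash
python3 -m pendant '[[0,-10,0,0,0,0.2,-1],[-1,-30,0,0,0,0.5,-1],[-1,-55,0,0,0,0.8,-1],[-2,-85,0,0,0,1.2,-1],[-2,-115,0,0,0,1.6,-1],[-3,-145,0,0,0,2,-1],[-4,-175,0,0,0,2.4,-1],[-4,-205,0,0,0,2.4,-1],[-5,-235,0,0,0,2.4,-1],[-5,-265,0,0,0,2.4,-1],[-6,-295,0,0,0,2.4,-1],[-6,-325,0,0,0,2.4,-1],[-7,-350,0,0,0,2.4,-1],[-7,-364,0,0,0,2.4,-1],[-7,-370,0,0,0,2.4,-1],[-7,-370,0,0,0,2.4,-1],[-7,-370,0,0,0,2.4,-1]]'
python3 -m pendant '[[0,0,15,0,0,0,-1],[0,0,40,0,0,0,-1],[0,0,70,0,0,0,-1],[0,0,100,0,0,0,-1],[0,0,125,0,0,0,-1],[0,0,140,0,0,0,-1],[0,0,150,0,0,0,-1],[0,0,155,0,0,0,-1],[0,0,155,0,0,0,-1],[0,0,155,0,0,0,-1]]'
python3 pads.py w20.png
```

```text
time_s: 38.95
position: [0.5136, -0.08, 0.2997]
eef_rot: [0.079, -3.139, -0.001]
ft_force: [0.4, 0.0, -4.5]
finger_gap: 0.65
time_s: 39.78
position: [0.5146, -0.0801, 0.1461]
eef_rot: [-0.081, 3.14, -0.0]
ft_force: [0.4, -1.1, -5.0]
finger_gap: 0.647
now [ 0.5148 -0.0802  0.1464] psi 2.95 gap 0.65 t 39.83 F [-0.4  0.2 -4. ]
px (218, 144, 117, 44) minrect ((489.9592590332031, -81.73390197753906), (30.162738800048828, 79.59978485107422), 2.9043843746185303) ell ((487.5314025878906, -81.34656524658203), (31.02142333984375, 96.22027587890625), 2.2654991149902344)
px (379, 143, 111, 107) minrect ((501.8631591796875, 22.577499389648438), (57.933006286621094, 78.93331146240234), 56.41602325439453) ell ((509.07879638671875, 33.262542724609375), (73.60769653320312, 77.87649536132812), 145.3367462158203)
```

View pics/w20.png

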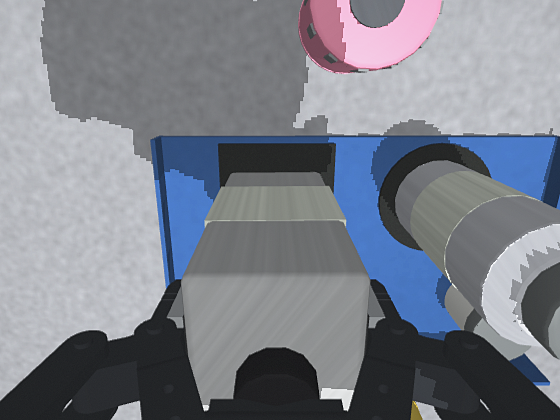

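```bash
python3 - <<'E'
from h import *
c=cam('wrist','w21.png'); cv2.imwrite('pics/w21c.png',cv2.resize(c['image'][130:230,200:350],None,fx=5,fy=5,interpolation=cv2.INTER_CUBIC))
E
```

```text
(no output)
```

View pics/w21c.png

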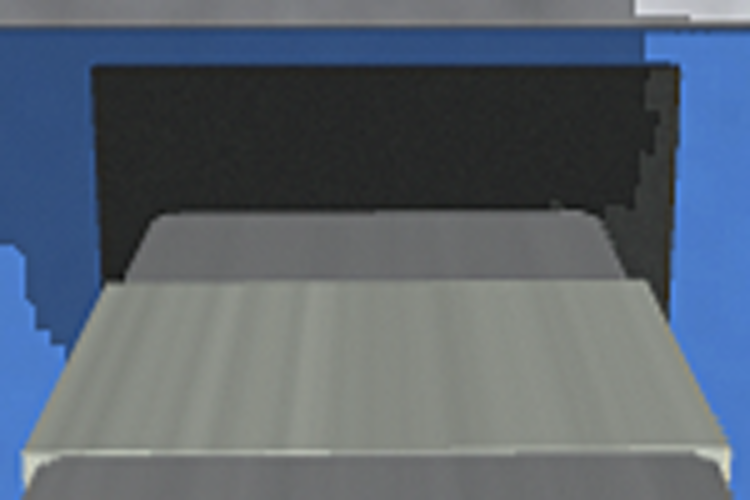

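```bash
python3 - <<'E'
from h import *
c=cam('wrist'); o=observe(); z=o['position'][2]-.1077
f=lambda x,y:(200+x/5-.4,130+y/5-.4)
a=np.radians(2.96); n=np.array([np.cos(a),np.sin(a)])
A=onz(c,*f(143,230),z)[:2];B=onz(c,*f(612,230),z)[:2]; print('width',np.linalg.norm(A-B))
t=onz(c,*f(378,212),z)[:2]+.028*n; p=onz(c,*f(386,67),.009)[:2]+.04*n
q=[onz(c,*f(x,67),.009) for x in (92,680)]; print('tin',t,'pad',p,'padw',np.linalg.norm(q[0]-q[1]),'yaw',np.degrees(np.arctan2((q[0]-q[1])[0],-(q[0]-q[1])[1])))
go((.515,-.08,.1167,2.95))
E
```

```text
width 0.05767040279665413
tin [ 0.51567158 -0.08134183] pad [ 0.51459487 -0.08039367] padw 0.07960320862392546 yaw 2.9758517017617274
now [ 0.5148 -0.0803  0.1464] psi 2.94 gap 0.652 t 39.93 F [ 0.6 -0.6 -5.3]
(0.515, -0.08, 0.1167, 2.95) -> [-0.2  0.3 29.7] [-0.03  0.09 -0.01]
```

```bash
python3 -m pendant '[[0.3,0.3,8,0,0,0,-1],[0.7,0.5,16,0,0,0,-1],[0.7,0.5,22,0,0,0,-1],[0.7,0.5,26,0,0,0,-1],[0.7,0.5,28,0,0,0,-1],[0.7,0.5,28,0,0,0,-1]]';python3 -m pendant '[[0,0,1,0,0,0,-1],[0,0,1.3,0,0,0,-1],[0,0,1.3,0,0,0,-1]]';python3 -m pendant '[[0,0,0.8,0,0,0,-1],[0,0,0.8,0,0,0,-1]]'
```

```text
time_s: 40.43
position: [0.5134, -0.0798, 0.1171]
eef_rot: [0.08, -3.14, -0.0]
ft_force: [-0.5, -1.0, -4.6]
finger_gap: 0.649
time_s: 40.68
position: [0.5136, -0.0799, 0.1167]
eef_rot: [-0.08, 3.14, -0.0]
ft_force: [-3.7, -0.7, 8.4]
finger_gap: 0.647
time_s: 40.85
position: [0.5138, -0.08, 0.1166]
eef_rot: [-0.08, 3.139, -0.001]
ft_force: [-7.9, -1.8, 24.6]
finger_gap: 0.649
```

```bash
python3 -m pendant '[[0,0,-1.3,0,0,0,-1],[0,0,-1.3,0,0,0,-1],[0,0,-1.3,0,0,0,0.4],[0,0,-1.3,0,0,0,0.6],[0,0,-1.3,0,0,0,0.8],[0,0,-1.3,0,0,0,1],[0,0,-1.3,0,0,0,1],[0,0,-1.3,0,0,0,1],[0,0,-1.3,0,0,0,1],[0,0,-1.3,0,0,0,1]]'
python3 -m pendant '[[0,0,-10,0,0,0,1],[0,0,-30,0,0,0,1],[0,0,-60,0,0,0,1],[0,0,-100,0,0,0,1],[0,0,-140,0,0,0,1],[0,0,-170,0,0,0,1],[0,0,-170,0,0,0,1],[0,0,-170,0,0,0,1]]'
python3 - <<'E'
from h import *
go()
c=cam('wrist','w22.png');s=cam('side','s22.png')
cv2.imwrite('pics/w22c.png',cv2.resize(c['image'][95:275,180:460],None,fx=2.8,fy=2.8,interpolation=cv2.INTER_CUBIC))
E
```

```text
time_s: 41.68
position: [0.5135, -0.0798, 0.1167]
eef_rot: [0.08, -3.141, 0.0]
ft_force: [-0.4, 1.0, -0.2]
finger_gap: 1.005
time_s: 42.35
position: [0.5141, -0.08, 0.2891]
eef_rot: [-0.08, 3.136, -0.002]
ft_force: [-0.8, 0.1, 0.2]
finger_gap: 0.997
now [ 0.5141 -0.08    0.2891] psi 2.93 gap 0.997 t 42.35 F [-0.8  0.1  0.2]
```

View pics/w22c.png

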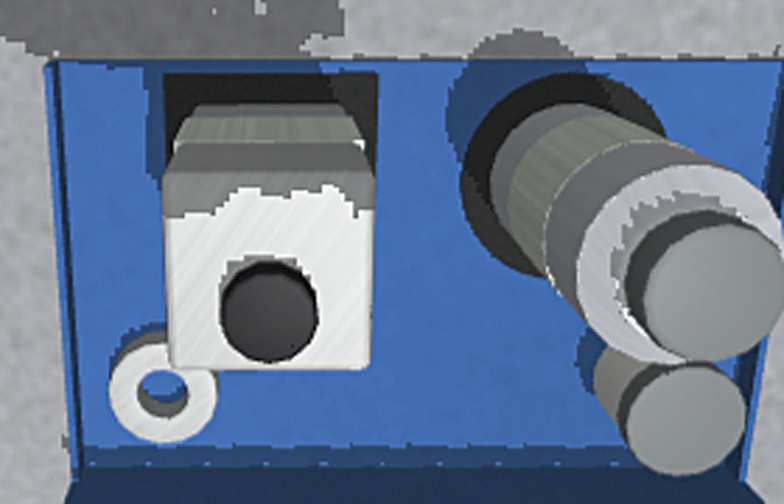

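View pics/s22.png

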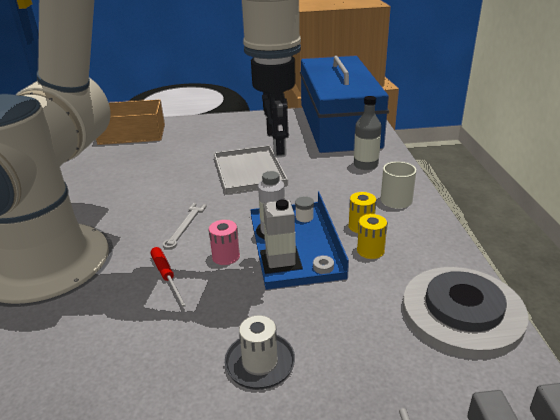

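```bash
python3 - <<'E'
from h import *
c=cam('wrist')
f=lambda x,y:(180+x/2.8-.35,95+y/2.8-.35)
n=np.array([np.cos(.052),np.sin(.052)])
L=[onz(c,*f(x,y),.139)[:2] for x,y in [(163,180),(375,180),(369,369),(171,367)]]
print('tin top',np.round(L,4),np.mean(L,0),[np.linalg.norm(L[i]-L[i-1]).round(4) for i in range(4)])
d=L[2]-L[3]; print('yaw back',np.degrees(np.arctan2(-d[0],d[1])))
p=[onz(c,*f(x,73),.009)[:2] for x in (164,379)]; print('pad c',np.mean(p,0)+.04*n)
print('tin bottom', onz(c,*f(280,103),.009)[:2]+.028*n)
t=cam('top'); cv2.imwrite('pics/t23c.png',cv2.resize(t['image'][160:270,200:350],None,fx=5,fy=5,interpolation=cv2.INTER_CUBIC))
E
```

```text
tin top [[ 0.4869 -0.1088]
 [ 0.4841 -0.0549]
 [ 0.5357 -0.0522]
 [ 0.5379 -0.1056]] [ 0.51113849 -0.08037333] [np.float64(0.0511), np.float64(0.054), np.float64(0.0517), np.float64(0.0535)]
yaw back 2.353354877962105
pad c [ 0.51151844 -0.07966518]
tin bottom [ 0.5102659  -0.07656484]
```

View pics/t23c.png

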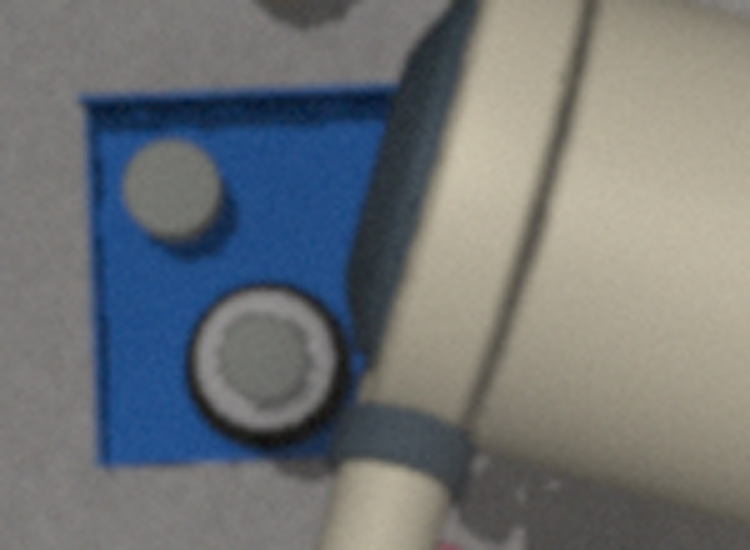

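The tin is aligned and centred to within about 1–2 mm. I'll retreat and take a final unobstructed look from above.

```bash
python3 -m pendant '[[0,20,-10,0,0,0,1],[30,320,-20,0,0,0,1],[30,320,-20,0,0,0,1],[30,320,-20,0,0,0,1],[30,320,-20,0,0,0,1],[30,320,-20,0,0,0,1],[30,320,-20,0,0,0,1],[30,320,-20,0,0,0,1],[30,320,-20,0,0,0,1],[30,320,-20,0,0,0,1],[30,320,-20,0,0,0,1],[30,320,-20,0,0,0,1],[30,320,-20,0,0,0,1]]'
python3 - <<'E'
from h import *
t=cam('top','t24.png'); cv2.imwrite('pics/t24c.png',cv2.resize(t['image'][160:300,200:450],None,fx=3.2,fy=3.2,interpolation=cv2.INTER_CUBIC))
E
```

```text
time_s: 43.63
position: [0.4673, 0.237, 0.3063]
eef_rot: [0.078, -3.14, 0.001]
ft_force: [0.1, -0.7, -1.1]
finger_gap: 1.001
```

View pics/t24c.png

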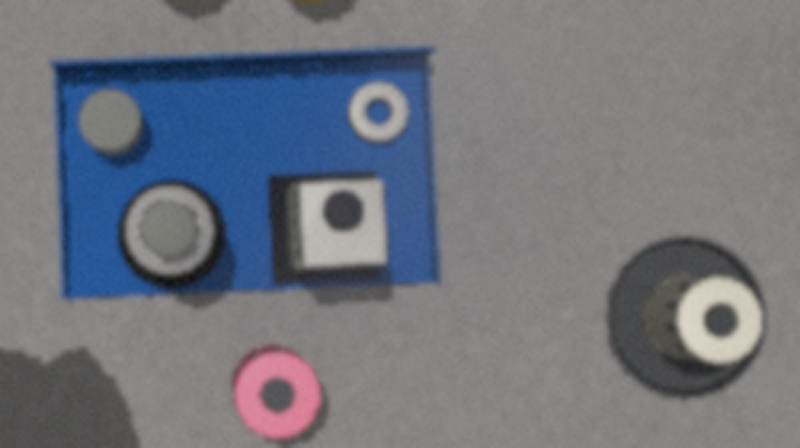

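```bash
python3 - <<'E'
from h import *
c=cam('top')
f=lambda x,y:(200+x/3.2-.35,160+y/3.2-.35)
L=np.array([onz(c,*f(x,y),.139)[:2] for x,y in [(298,182),(383,178),(387,264),(302,270)]])
print('tin',L.mean(0),[np.degrees(np.arctan2(*(L[i]-L[i-1])[::-1]))%90 for i in range(4)])
print('can',onz(c,*f(170,230),.129)[:2],'filter',onz(c,*f(720,320),.084)[:2],'dish',onz(c,*f(685.5,317),.012)[:2])
print('tub',onz(c,*f(110,121),.052)[:2],'bearing',onz(c,*f(379,112),.022)[:2])
job_done()
E
```

```text
tin [ 0.51137524 -0.07979041] [np.float64(2.9120574782425526), np.float64(3.254348800486241), np.float64(2.7560569967692743), np.float64(4.4854643637601725)]
can [0.50639641 0.03203514] filter [ 0.44905223 -0.34593457] dish [ 0.44874793 -0.34658684]
tub [0.58537688 0.07699058] bearing [ 0.59727123 -0.11802956]
the job is handed in; nothing more can be done
```

The job is done as asked and handed in after about 44 s of the 133 s allowed. I stood the can and then the tin in the side tray, stood the filter in the drip dish, put the can back on the round pad, then put the tin back on the square pad. Each was lowered to contact before I let go.

What the last checks showed:

| Thing | Offset from the middle of its place | Other |
|---|---|---|
| Filter in dish | under 1 mm (top camera), about 1.5–2 mm (wrist camera) | upright |
| Can on round pad | about 1–2 mm | upright |
| Tin on square pad | about 1–3 mm, see below | sides at about 3°, pad at 3.0° |

- **Tub and bearing:** both are where they started, within 1 mm by the top camera.
- **Look-alikes:** I never reached for the pink or yellow ones, and saw none of them shifted.
- **Forces:** contact forces read at the end of each move stayed below about 26 N.
- **Disagreements:** the tin's distance from the pad middle along x differed by view. The last top view put it about 3 mm short of the pad position I measured from the wrist before carrying the tin back. The wrist view just after release showed about 0.5–1 mm. One of the four tin edges measured 4.5° instead of 3°, which I put down to blurred pixels. A wrist reading of the tin's lower edge was about 3 mm off in y, from a roughly picked point.

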